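# Level the collecting shelf with a wedge and set out the pots mouth-up

### The job

The hinged collecting shelf on the lab bench sags at its free edge: first, while it is still empty, push the orange wedge, thin end first, under the free edge until the shelf sits level (in line with the middle of the red stripes on the white posts), and let go of it. Then turn every pot that stands mouth-down on the bench the right way up and stand it mouth-up on the shelf, anywhere on its top, leaving the shelf level on the wedge. Do not disturb the reagent bottle or the screwdriver.

Things in the scene. Friction and masses are not known exactly. Their poses are not given: they have to be found in the camera images.
- deck (a joint): hinge angle of the shelf, rad: 0 = level, negative = free edge sagging; it rests at -0.065 under its own weight (plate 0.6 kg), turns freely up to +0.14 and falls back when not held up. The plate is 250 mm along its hinge, 190 mm from hinge line to free edge, 12 mm thick; when level its underside is 22 mm and its top 34 mm above the bench. The hinge line is at mid thickness.
- deck_mid (a point): centre of the top face of the shelf plate (pale, grey mat); x along the hinge (plate spans +-125 mm), y from the free edge to the hinge (+-95 mm), z up out of the plate.
- stand: fixed stand of the shelf, on the bench under the level plate's centre; axes as deck_mid when level. Grey hinge block 34 mm high behind the hinge (y = 97 to 131 mm), a 6 mm high rail on the bench at each end (x = +-140 mm), and a white post 52 mm high at x = +-140, y = -93 mm, with a 12 mm red stripe centred at 28 mm, the level plate's mid height.
- deck_edge (a point): middle of the lower corner of the shelf's free edge (95 mm from deck_mid in -y, 12 mm below the top); axes as deck_mid; 22 mm above the bench when level, about 10 mm when sagging. The edge is open along its whole length between the posts.
- wedge_grip (a point): orange wedge 150 mm long, 36 wide, 120 g; this point is in its grip block (30 long, 28 wide, 42 high, black band), on its axis, 26 mm above its flat underside. x points along it to the thin tip, 135 mm ahead; z up. Its top slopes 1 in 5: 4 mm high at the tip, 28 mm high 120 mm behind it, where the block begins. It stays put by friction; the shelf is level with its free edge about 90 mm behind the tip.
- wedge_tip (a point): middle of the wedge's thin end, on its underside; axes as wedge_grip.
- pot1_mid (a point): centre of a square open pot, 44 x 44 mm, 50 mm tall (this point is half-way up), white walls 3 mm thick, flat blue closed base, 60 g; three or four are present (None if absent), mouth-down at the start. z runs from the mouth to the closed base: up while mouth-down, down when mouth-up; x, y are square to the side faces. It stands steadily on mouth, base or any side face.
- pot2_mid (a point): centre of a square open pot, 44 x 44 mm, 50 mm tall (this point is half-way up), white walls 3 mm thick, flat blue closed base, 60 g; three or four are present (None if absent), mouth-down at the start. z runs from the mouth to the closed base: up while mouth-down, down when mouth-up; x, y are square to the side faces. It stands steadily on mouth, base or any side face.
- pot3_mid (a point): centre of a square open pot, 44 x 44 mm, 50 mm tall (this point is half-way up), white walls 3 mm thick, flat blue closed base, 60 g; three or four are present (None if absent), mouth-down at the start. z runs from the mouth to the closed base: up while mouth-down, down when mouth-up; x, y are square to the side faces. It stands steadily on mouth, base or any side face.
- pot4_mid (a point): centre of a square open pot, 44 x 44 mm, 50 mm tall (this point is half-way up), white walls 3 mm thick, flat blue closed base, 60 g; three or four are present (None if absent), mouth-down at the start. z runs from the mouth to the closed base: up while mouth-down, down when mouth-up; x, y are square to the side faces. It stands steadily on mouth, base or any side face.
- reagent: bystander: amber bottle 54 mm across, 110 mm tall; origin at its underside.
- driver: bystander: red-handled screwdriver lying on the bench; origin under its middle.
Not all that is in view belongs to the job. What is shaped like the part that bears wedge_grip but blue or green is not meant.

How it is judged (in metres and radians):
On the way:
1. the shelf, still empty, sits level on the wedge, which has been let go (value of joint deck between -0.018 and 0.018 rad and y of wedge_tip in the frame of deck_mid above -0.055 m and x of wedge_tip in the frame of deck_mid between -0.12 and 0.12 m and z of wedge_tip in the frame of deck_mid below -0.02 m and angle between wedge_tip's own z axis and vertical below 0.15 rad and horizontal distance between each of pot1_mid, pot2_mid, pot3_mid, pot4_mid and deck_mid above 0.14 m and contact force between the fingers and anything else below 0.2 N), for 0.3 s.
At the end, for the whole second after the job is handed in: the shelf is level within 0.018 rad (1 degree), the wedge flat on the bench with its tip at least 40 mm under the free edge, and every pot present stands mouth-up (within 0.12 rad) on the shelf's top, its centre over the plate (value of joint deck between -0.018 and 0.018 rad and y of wedge_tip in the frame of deck_mid above -0.055 m and x of wedge_tip in the frame of deck_mid between -0.12 and 0.12 m and z of wedge_tip in the frame of deck_mid below -0.02 m and angle between wedge_tip's own z axis and vertical below 0.15 rad and angle between each of pot1_mid, pot2_mid, pot3_mid, pot4_mid's own z axis and vertical above 3.02 rad and x of pot1_mid in the frame of deck_mid between -0.122 and 0.122 m and y of pot1_mid in the frame of deck_mid between -0.092 and 0.092 m and z of pot1_mid in the frame of deck_mid between 0.018 and 0.033 m and x of pot2_mid in the frame of deck_mid between -0.122 and 0.122 m and y of pot2_mid in the frame of deck_mid between -0.092 and 0.092 m and z of pot2_mid in the frame of deck_mid between 0.018 and 0.033 m and x of pot3_mid in the frame of deck_mid between -0.122 and 0.122 m and y of pot3_mid in the frame of deck_mid between -0.092 and 0.092 m and z of pot3_mid in the frame of deck_mid between 0.018 and 0.033 m and x of pot4_mid in the frame of deck_mid between -0.122 and 0.122 m and y of pot4_mid in the frame of deck_mid between -0.092 and 0.092 m and z of pot4_mid in the frame of deck_mid between 0.018 and 0.033 m); the robot touches nothing.
It fails at once if the reagent bottle is moved more than 30 mm (distance of reagent from where it was at the start of the episode above 0.03 m).
It fails at once if the screwdriver is moved more than 30 mm (distance of driver from where it was at the start of the episode above 0.03 m).
Of pot1, pot2, pot3, pot4 only 3 to 4 are there at a start; the rules pass over those that are not, and their reading is None.
At some moment in a run one of pot1, pot2, pot3, pot4 may be knocked a few centimetres aside while the robot is not near it.
Once in a run the grip may slacken for a moment while it holds something.
It also fails if it takes over 210 s, if anything falls off the work surface, if the arm or the gripper's body presses on something with over 40 N, if the wrist force passes 120 N, or if a joint passes its speed limit or range.

### The arm

A 7-joint arm with a two-finger parallel gripper is mounted at the origin on the work surface. World frame = base frame: x ahead of the robot, y to its left, z up, the work surface at z = 0. Lengths are in mm, angles in rad, forces in N, time in s.
With the tool pointing down it reaches from about 400 to 875 mm from the base axis. Payload 4.4 kg.
Tool frame: the origin (TCP) lies at the very end of the fingers, on their centre line; the grasp point (between the pads) lies 19 mm behind it; z points along the fingers, y is the direction in which the jaws open and shut (so a half turn about z gives the same grasp; the last joint's range is limited). The gripper opens to 85 mm and grips with 20 to 120 N. Pads are 22 mm wide; open, the fingers measure 114 mm over their backs; the gripper's body (76 mm by 85 mm) begins 54 mm behind the grasp point. The pads swing forward as they close: fully open they stand 13 mm farther back than shut.
Start: joints at [-1.361, 0.628, 0.038, 1.517, -0.027, 0.996, -0.02], TCP at [176.98, 625.457, 207.913] pointing down, gripper open.
Joint ranges: [-3.06, 3.06], [-0.37, 2.12], [-1.25, 1.32], [0.18, 2.47], [-1.1, 4.24], [0.23, 1.98], [-2.94, 2.94]. Speed limits (rad/s): [2.57, 2.57, 3.14, 3.14, 3.14, 3.14, 3.14].

### API

Orientations are given as a 3x3 rotation matrix whose columns are the frame's x, y, z axes.
In Python, from workcell import readout, snapshot, ticket gives the robot as it stands. The module is installed in compiled form; this text tells all that it offers.
- The arm moves only by the tool move_arm, never from a script. Its argument "plan" is a list of rows, each a list of 3 entries, a list of its own where there are three numbers: the closure, from 0 (fully open) to 1 (shut), then the shift along the world's x, y, z in units of 100 mm (1.0 is 100 mm), then the turn about the world's z in units of 60 degrees (1.0 is 60 degrees). A call has 1 to 5 rows; each row is the pose to reach, as a shift and turn from the pose commanded when the call began; what a row does not reach only later rows make up. A row lasts 1/12 s, in which the tool goes at most 41.7 mm and 7.16 degrees, less where a joint would pass 70% of its speed; a pose out of reach is approached as far as the arm can. A call with a number of a shift or a turn outside -1 to 1 is refused whole. A call with a gripper value outside its range is refused whole. The fingers move at their own pace and stop on an object; "force" is the grip in N (left out, the last holds). Time passes only in rows, so rows that repeat a pose let the fingers close. It gives the time, the measured TCP pose, the force and the opening at its end, in the units of the state.
- readout.sense(): the state, without advancing time (a new reading comes with each control period).
- snapshot(name): name is "scene" or "side" or "wrist"; returns a dict with "image" (420x560x3 uint8, red, green, blue), "depth" (420x560 float32, mm along the optical axis (not along the pixel's ray), 0 where there is no reading), "fx", "fy", "cx", "cy" (pixels), "R" (3x3) and "t" (3): a world point X has camera coordinates R X + t; the wrist camera has in their place "T_tool_cam" (4x4, takes a point from camera to tool coordinates, whose origin is the TCP and whose axes are the flange's). Camera axes: x right, y down, z forward; pixel columns grow to the right and rows downward; lengths in mm; the calibration is good to about 2 mm. A picture is of the moment at which its call begins: read the wrist's pose just before it.
- ticket.close_job(): hands the job in, once; it reports no verdict.
The state is a dict: "time": time; "q": joint angles; "joint_velocities": joint speeds; "effort": joint torques, N m; "ee_pos": TCP position; "tool_rot": TCP orientation; "wrist_force": force on the tool from outside, world axes, zero at the start; "torque": the same for the moment, N m; "finger_gap": opening from 0.0 (shut) to 1.0 (fully open).
Only numpy, scipy, OpenCV 4.12 (cv2) and the standard library are available. Lean on these libraries where they do the work, as an engineer would, in place of code of your own. Each camera call takes 0.05 s, during which the arm holds its last target.

## Working session

There is one attempt and no reset: what is moved stays moved. The work goes in short steps, Python scripts to look and compute and a tool call to move; the robot and the scene stay as the last step left them, time stands still between calls to the robot, and variables do not carry over. Pictures are saved under pics/ and viewed, and the job is handed in when it is done.

Besides the shell and the picture viewer there is one more tool, called after ">>>" in YAML: its name, and indented under it one key for each argument. move_arm: Moves the arm, as the interface text tells. Shifts and turns lie within -1 to 1; 1 stands for 100 mm of shift or 60 degrees of turn. Its arguments: {"type":"object","properties":{"plan":{"type":"array"},"force":{"type":"number"}},"required":["plan"]}

```bash
mkdir -p pics; cat > h.py <<'E'
import numpy as np, cv2
from workcell import readout, snapshot, ticket
def save(name,fn):
    s=readout.sense(); d=snapshot(name); cv2.imwrite('pics/'+fn+'.png',d['image'][:,:,::-1]); 
    d['sense']=s; np.save('pics/'+fn+'.npy',d,allow_pickle=True); return d
def load(fn): return np.load('pics/'+fn+'.npy',allow_pickle=True).item()
def cloud(d):
    Z=d['depth'].astype(float); v,u=np.mgrid[0:420,0:560]
    P=np.stack([(u-d['cx'])/d['fx']*Z,(v-d['cy'])/d['fy']*Z,Z],-1)
    if 'R' in d: W=(P-np.array(d['t']))@np.array(d['R'])
    else:
        T=np.array(d['T_tool_cam']); s=d['sense']; P=P@T[:3,:3].T+T[:3,3]
        W=P@np.array(s['tool_rot']).T+np.array(s['ee_pos'])
    W[Z<=0]=np.nan; return W
E
python3 - <<'E'
from h import *
for n in ['scene','side','wrist']:
    d=save(n,n+'0'); print(n,d.get('R'),d.get('t'),d.get('T_tool_cam'),d['fx'])
print(readout.sense())
E
```

```text
scene [[-0.24310662  0.96983527  0.01785302]
 [ 0.69942541  0.18801664 -0.68953161]
 [-0.67208874 -0.15514284 -0.72403552]] [ 118.84069886 -320.70025808 1476.6725365 ] None 435.738503730084
side [[ 0.89508759 -0.44545634 -0.01966892]
 [-0.23121863 -0.42598292 -0.87468651]
 [ 0.38125603  0.78746886 -0.48428983]] [-468.39410703  175.35564032 1010.40675095] None 485.3846488661795
wrist None None [[-6.45733038e-04 -9.49221130e-01 -3.14609010e-01  8.18537680e+01]
 [ 9.99999753e-01 -5.25475662e-04 -4.67056798e-04 -4.00720290e-01]
 [ 2.78020803e-04 -3.14609234e-01  9.49221235e-01 -1.65764363e+02]
 [ 0.00000000e+00  0.00000000e+00  0.00000000e+00  1.00000000e+00]] 295.839718450351
{'time': 0.15, 'q': array([-1.36083061,  0.62912948,  0.03843877,  1.51814886, -0.02703532,
        0.9962872 , -0.02001904]), 'joint_velocities': array([-0.00212532, -0.00344352,  0.00082706, -0.00155942, -0.00142347,
       -0.00061815,  0.00039167]), 'effort': array([ 2.10394370e-03, -5.63802660e+01,  1.22783057e+00, -1.93650001e+01,
        1.11078919e-02,  7.42190372e-03, -5.51575638e-06]), 'ee_pos': array([176.79801262, 624.96295102, 207.19950188]), 'tool_rot': array([[-9.62208620e-01,  2.72313041e-01, -4.23823680e-04],
       [ 2.72313369e-01,  9.62207612e-01, -1.39333841e-03],
       [ 2.83821528e-05, -1.45609508e-03, -9.99998939e-01]]), 'wrist_force': array([-0.16032206,  0.36842731, -0.92152271]), 'torque': array([ 0.03066751,  0.01817123, -0.03234369]), 'finger_gap': 1.0020327818869077}
```

View pics/scene0.png

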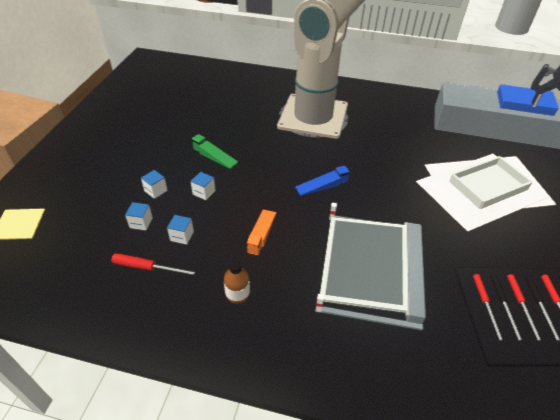

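View pics/side0.png

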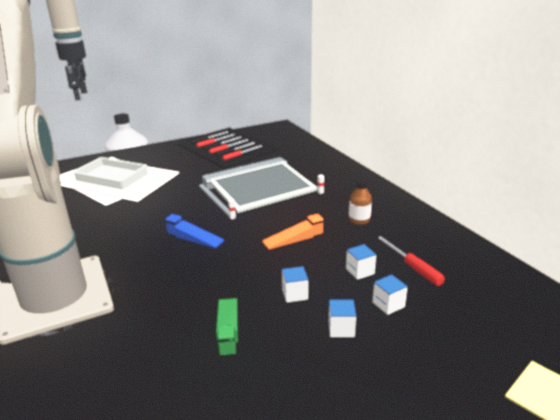

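View pics/wrist0.png

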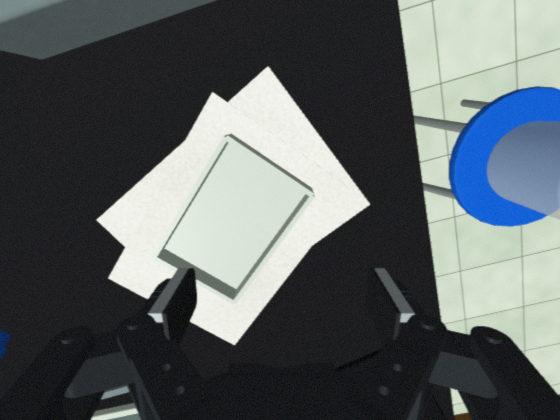

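Scene shows: blue wedge-shape (323,181) and green (215,152) are decoys; the orange one (262,232) is the wedge. There are four pots (154,184), (203,186), (139,216), (180,230), all blue base up. The shelf is at (370,265), bottle at (237,285), driver at (150,265).

```bash
python3 - <<'E'
from h import *
for n in ['scene0','side0']:
    d=load(n); W=cloud(d); im=d['image'].astype(int); r,g,b=im[...,0],im[...,1],im[...,2]
    hsv=cv2.cvtColor(d['image'],cv2.COLOR_RGB2HSV)
    H,S,V=[hsv[...,i].astype(int) for i in range(3)]
    masks={'orange':(H>5)&(H<18)&(S>180)&(V>150),'blue':(H>98)&(H<118)&(S>150)&(V>80)}
    for k,m in masks.items():
        nn,lab,st,ce=cv2.connectedComponentsWithStats(m.astype(np.uint8))
        for i in range(1,nn):
            if st[i,4]<60: continue
            p=W[lab==i]; p=p[~np.isnan(p[:,0])]
            top=p[p[:,2]>np.percentile(p[:,2],50)-4]
            rect=cv2.minAreaRect(p[:,:2].astype(np.float32))
            print(n,k,ce[i].round(),st[i,4],'mean',p.mean(0).round(1),'z',np.percentile(p[:,2],[2,50,98]).round(1),'rect',np.round(rect[0],1),np.round(rect[1],1),round(rect[2],1))
    for nm,(x0,y0,x1,y1) in {'shelf':(315,205,430,330)}.items():
        if n=='scene0':
            for px in [(333,208),(320,308),(342,226),(402,230),(402,305),(328,300),(365,262),(415,235),(415,310)]:
                print(px,W[px[1],px[0]].round(1))
crop=cv2.resize(load('scene0')['image'][190:320,230:440],None,fx=3.8,fy=3.8,interpolation=cv2.INTER_CUBIC)
cv2.imwrite('pics/crop0.png',crop[:,:,::-1])
E
```

```text
scene0 orange [260. 231.] 636 mean [557.2 -29.4  20.5] z [ 2.4 18.4 43.4] rect [543.5 -34.8] [ 44.9 156. ] 88.5
scene0 blue [526. 100.] 1158 mean [-77.3 641.2 125.3] z [104.3 127.6 132.3] rect [ 13.1 642.5] [163.5 322.2] 87.4
scene0 blue [324. 181.] 746 mean [331.   93.4  16.6] z [-0.7 14.8 42.1] rect [315.4  96.5] [ 64.4 185.6] 45.8
scene0 blue [152. 177.] 174 mean [ 472.8 -355.1   49.4] z [46.7 49.9 53.1] rect [ 453.8 -370.9] [101.7  54.5] 37.7
scene0 blue [202. 179.] 171 mean [ 444.2 -224.7   49.3] z [46.6 49.6 52.7] rect [ 423.5 -219.1] [45.3 87.9] 73.3
scene0 blue [136. 209.] 217 mean [ 594.2 -340.8   49.6] z [47.  49.9 53. ] rect [ 571.7 -342. ] [90.4 43.3] 3.3
scene0 blue [179. 222.] 231 mean [ 608.6 -221.    49.9] z [46.8 49.9 52.8] rect [ 608.7 -220.7] [43.3 44.5] 89.1
(333, 208) [457.  136.7  45. ]
(320, 308) [733.7 155.7  13.5]
(342, 226) [495.  167.8  26.1]
(402, 230) [476.1 314.5  33.2]
(402, 305) [694.3 325.5  33.9]
(328, 300) [712.4 169.3  18.3]
(365, 262) [596.4 236.1  29.9]
(415, 235) [485.2 346.3  34.1]
(415, 310) [697.3 353.8  30.4]
side0 blue [192. 232.] 889 mean [326.2  86.5  14.2] z [-2.5 12.5 40.4] rect [323.2 117.7] [ 77.1 219.6] 21.2
side0 blue [361. 252.] 175 mean [ 610.5 -222.9   48.6] z [46.9 48.6 50.6] rect [ 610.8 -221.1] [42.2 40.5] 85.9
side0 blue [295. 274.] 197 mean [ 445.9 -226.8   48.6] z [46.4 48.4 50.6] rect [ 446.9 -227. ] [40.3 41.6] 70.3
side0 blue [390. 283.] 274 mean [ 596.1 -341.2   48.2] z [46.4 48.8 50.9] rect [ 614.  -319.7] [112.1  56. ] 49.9
side0 blue [343. 307.] 332 mean [ 475.5 -357.8   48.8] z [46.5 48.8 50.9] rect [ 475.7 -357.5] [43.6 42.8] 64.3
```

View pics/crop0.png

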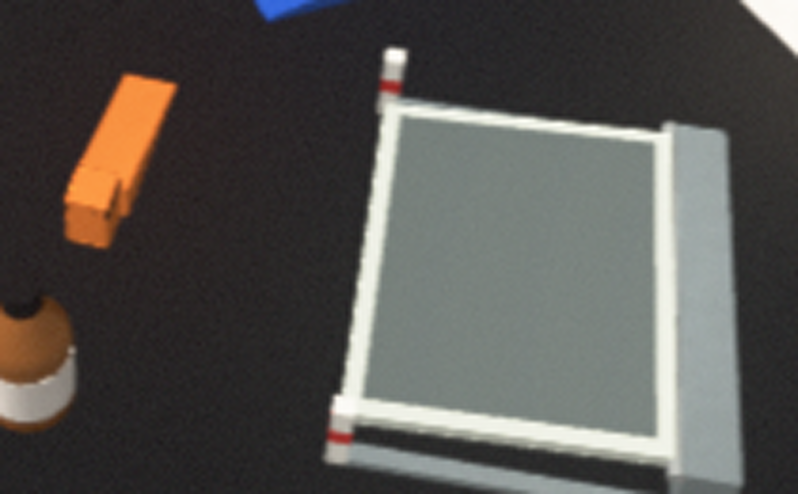

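>>> move_arm:
  plan:
    - [0,[0.26,-0.33,0.1],0]
    - [0,[0.5,-0.66,0.2],0]
    - [0,[0.7,-1,0.3],0]

```text
time: 0.4
ee_pos: [247.4, 525.0, 237.1]
tool_rot: [[-0.962, 0.271, 0.0], [0.271, 0.962, -0.001], [-0.001, -0.001, -1.0]]
wrist_force: [0.8, 0.0, 0.1]
finger_gap: 0.998
```

>>> move_arm:
  plan:
    - [0,[0.26,-0.33,0.1],0]
    - [0,[0.5,-0.66,0.2],0]
    - [0,[0.7,-1,0.3],0]

```text
time: 0.65
ee_pos: [317.4, 425.2, 267.7]
tool_rot: [[-0.962, 0.273, 0.0], [0.273, 0.962, -0.0], [-0.0, -0.0, -1.0]]
wrist_force: [0.9, 0.2, -0.4]
finger_gap: 0.996
```

>>> move_arm:
  plan:
    - [0,[0.26,-0.33,0],0]
    - [0,[0.5,-0.66,0],0]
    - [0,[0.7,-1,0],0]

```text
time: 0.9
ee_pos: [387.6, 325.1, 267.7]
tool_rot: [[-0.962, 0.273, 0.001], [0.273, 0.962, 0.0], [-0.001, 0.001, -1.0]]
wrist_force: [1.7, -0.3, -0.2]
finger_gap: 0.999
```

>>> move_arm:
  plan:
    - [0,[0.26,-0.33,0],0]
    - [0,[0.5,-0.66,0],0]
    - [0,[0.7,-1,0],0]

```text
time: 1.15
ee_pos: [457.5, 225.1, 267.5]
tool_rot: [[-0.962, 0.273, 0.001], [0.273, 0.962, 0.0], [-0.001, 0.0, -1.0]]
wrist_force: [0.9, 0.6, -0.5]
finger_gap: 1.003
```

>>> move_arm:
  plan:
    - [0,[0.26,-0.33,0],0]
    - [0,[0.5,-0.66,0],0]
    - [0,[0.7,-1,0],0]

```text
time: 1.4
ee_pos: [527.4, 125.1, 267.4]
tool_rot: [[-0.962, 0.272, 0.001], [0.272, 0.962, 0.0], [-0.0, 0.0, -1.0]]
wrist_force: [0.8, -0.4, 0.4]
finger_gap: 0.999
```

>>> move_arm:
  plan:
    - [0,[0.2,-0.33,0],0]
    - [0,[0.4,-0.66,0],0]
    - [0,[0.4,-0.7,0],0]
    - [0,[0.4,-0.7,0],0]

```text
time: 1.73
ee_pos: [566.7, 53.0, 267.1]
tool_rot: [[-0.96, 0.278, -0.0], [0.278, 0.96, -0.002], [-0.0, -0.002, -1.0]]
wrist_force: [-0.1, 0.6, 0.1]
finger_gap: 0.999
```

```bash
python3 - <<'E'
from h import *
d=save('wrist','w1')
W=cloud(d)
hsv=cv2.cvtColor(d['image'],cv2.COLOR_RGB2HSV);H,S,V=[hsv[...,i].astype(int) for i in range(3)]
m=(H>5)&(H<20)&(S>150)&(V>100)
nn,lab,st,ce=cv2.connectedComponentsWithStats(m.astype(np.uint8))
for i in range(1,nn):
    if st[i,4]<100: continue
    p=W[lab==i]; p=p[~np.isnan(p[:,0])]
    print(ce[i].round(),st[i,4],p.mean(0).round(1),np.percentile(p[:,2],[2,50,98]).round(1))
    r=cv2.minAreaRect(p[:,:2].astype(np.float32)); print(np.round(cv2.boxPoints(r),1).tolist(),r)
    t=p[p[:,2]>36]
    if len(t)>30:
        print('top',t.mean(0),cv2.minAreaRect(t[:,:2].astype(np.float32)))
E
```

```text
[228. 181.] 535 [555.5 -24.4  13.4] [-1.2  9.4 40.5]
[[466.1000061035156, -52.5], [631.0, -60.70000076293945], [633.2000122070312, -15.5], [468.3999938964844, -7.199999809265137]] ((549.67041015625, -33.983642578125), (45.315269470214844, 165.0425567626953), 87.14920043945312)
top [595.71224741 -26.64648772  39.124252  ] ((602.7877197265625, -31.683395385742188), (27.4351863861084, 28.91054344177246), 89.35333251953125)
[258. 303.] 869 [723.5 -28.   75.4] [57.5 75.4 90.9]
[[702.7000122070312, -14.399999618530273], [714.9000244140625, -62.5], [809.4000244140625, -38.5], [797.2000122070312, 9.600000381469727]] ((756.0467529296875, -26.454139709472656), (97.49822235107422, 49.620052337646484), 14.222397804260254)
top [723.26306578 -27.93315877  75.54743931] ((729.0927124023438, -30.17993927001953), (52.36145782470703, 39.58559799194336), 63.42622756958008)
[536. 335.] 603 [1764.3  944.4 -701.4] [-741.1 -702.6 -660.7]
[[1753.4000244140625, 836.9000244140625], [1771.199951171875, 836.7999877929688], [1772.0, 1079.300048828125], [1754.199951171875, 1079.300048828125]] ((1762.6749267578125, 958.0869750976562), (242.4203338623047, 17.811241149902344), 89.8116683959961)
[355. 372.] 144 [1763.6   85.1 -715.7] [-741.5 -716.7 -679. ]
[[1752.5999755859375, 5.5], [1767.5, 4.900000095367432], [1773.699951171875, 153.10000610351562], [1758.800048828125, 153.6999969482422]] ((1763.1439208984375, 79.3184814453125), (148.36280822753906, 14.859907150268555), 87.5973129272461)
```

View pics/w1.png

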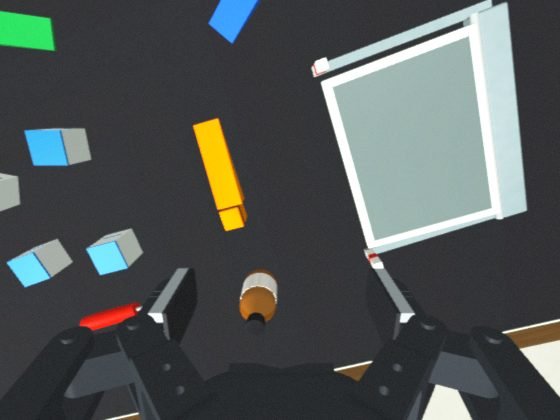

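```bash
python3 - <<'E'
from h import *
for n in ['w1','scene0']:
    d=load(n);W=cloud(d)
    hsv=cv2.cvtColor(d['image'],cv2.COLOR_RGB2HSV);H,S,V=[hsv[...,i].astype(int) for i in range(3)]
    m=(H>3)&(H<28)&(S>150)&(V>60)
    ok=m&(np.abs(W[...,0]-550)<110)&(np.abs(W[...,1]+30)<60)
    p=W[ok]; print(n,len(p),d['sense']['time'],np.array(d['sense']['ee_pos']).round(1))
    t=p[(p[:,2]>38)]; tr=cv2.minAreaRect(t[:,:2].astype(np.float32)); print('top',np.median(t,0).round(1),tr)
    s=p[(p[:,2]<24)&(p[:,2]>2)]
    for x in range(470,590,15):
        q=s[abs(s[:,0]-x)<5]
        if len(q)>4: print(x,len(q),'ymid',((q[:,1].min()+q[:,1].max())/2).round(1),'w',np.ptp(q[:,1]).round(1),'z',np.median(q[:,2]).round(1))
    print('xmin',np.percentile(p[:,0],[0.5,1,2]))
    # reagent
    q=W[(hsv[...,2]>20)&(np.abs(W[...,0]-690)<70)&(np.abs(W[...,1]+60)<70)&(W[...,2]>30)&(W[...,2]<130)]
    if len(q): print('reagent',np.median(q,0),q.min(0),q.max(0))
    # shelf pts
W=cloud(load('w1'));im=load('w1')['image']
for px in [(325,85),(371,245),(470,30),(498,212),(400,130),(320,68),(373,258),(520,205),(510,15)]:
    print(px,W[px[1],px[0]].round(1),im[px[1],px[0]])
E
```

```text
w1 3070 1.7333 [566.7  53.  267.1]
top [602.7 -31.5  41.5] ((603.2564697265625, -32.066402435302734), (29.633262634277344, 28.160348892211914), 0.017538027837872505)
470 122 ymid -30.2 w 36.5 z 4.1
485 195 ymid -30.2 w 36.8 z 6.8
500 198 ymid -30.5 w 36.3 z 9.8
515 198 ymid -30.6 w 36.3 z 12.8
530 198 ymid -30.8 w 36.4 z 15.7
545 196 ymid -31.3 w 36.8 z 18.8
560 193 ymid -31.4 w 36.2 z 21.9
575 56 ymid -31.9 w 36.6 z 23.1
xmin [468.49832634 469.37320639 470.79616836]
reagent [723.3356258  -27.89670589  75.43872794] [707.68776676 -59.08736446  30.14565716] [754.58478802  -6.29323636 111.19704354]
scene0 746 0.0 [176.8 624.8 207. ]
top [606.3 -31.2  41.3] ((605.4935302734375, -31.557666778564453), (28.54017448425293, 30.167898178100586), 83.35585021972656)
470 11 ymid -29.9 w 35.5 z 4.4
485 29 ymid -28.8 w 37.8 z 6.6
500 33 ymid -29.5 w 36.2 z 8.9
515 35 ymid -30.4 w 36.0 z 12.8
530 35 ymid -30.6 w 35.1 z 15.6
545 40 ymid -31.2 w 35.7 z 18.6
560 39 ymid -34.3 w 43.0 z 21.5
575 14 ymid -20.3 w 13.6 z 22.6
xmin [465.36645542 466.56619121 471.36278674]
reagent [747.32625037 -25.22736729  78.08973134] [620.21124819 -59.20933496  30.51859466] [759.9395778   -5.44557806 113.02702773]
(325, 85) [470.4 138.7  22.1] [255 255 255]
(371, 245) [708.2 153.3  22. ] [254 255 254]
(470, 30) [460.4 315.1  33.9] [254 255 254]
(498, 212) [701.7 334.1  33.3] [254 255 254]
(400, 130) [551.7 220.1  27.9] [158 183 176]
(320, 68) [452.2 133.   51. ] [255 255 255]
(373, 258) [722.6 149.6  35.8] [189 182 173]
(520, 205) [700.1 365.   32.5] [192 218 218]
(510, 15) [ 4.553e+02  3.854e+02 -3.000e-01] [50 50 56]
```

```bash
python3 - <<'E'
from h import *
d=load('w1');W=cloud(d);im=d['image'].astype(int)
m=(W[...,2]>46)&(W[...,2]<56)&(W[...,1]>110)&(W[...,1]<170)&(W[...,0]<760)
q=W[m]
for a in (q[q[:,0]<600],q[q[:,0]>600]): print('post',len(a),a.mean(0).round(1) if len(a) else '',a.min(0).round(1) if len(a) else '',a.max(0).round(1) if len(a) else '')
mat=(im[...,0]<200)&(im[...,0]>100)&(W[...,1]>120)&(W[...,1]<330)&(W[...,2]>15)&(W[...,2]<40)&(W[...,0]<720)
n,l,s,c=cv2.connectedComponentsWithStats(mat.astype(np.uint8)); i=1+np.argmax(s[1:,4]); p=W[l==i]
r=cv2.minAreaRect(p[:,:2].astype(np.float32)); print('mat',r,cv2.boxPoints(r).round(1).tolist())
A=np.c_[p[:,:2],np.ones(len(p))]; print('plane',np.linalg.lstsq(A,p[:,2],rcond=None)[0])
hb=(W[...,2]>28)&(W[...,2]<40)&(W[...,1]>335)&(W[...,1]<400)&(W[...,0]<760)&(W[...,0]>430); p=W[hb]
r=cv2.minAreaRect(p[:,:2].astype(np.float32)); print('hb',r,cv2.boxPoints(r).round(1).tolist(),np.median(p[:,2]))
E
```

```text
post 132 [449.2 135.   51.5] [443.1 128.9  46. ] [455.3 141.5  53.7]
post 63 [725.2 150.5  50.6] [721.4 144.5  46.2] [731.2 156.5  53.2]
mat ((584.0656127929688, 236.68902587890625), (227.31370544433594, 166.9280242919922), 3.1806540489196777) [[466.0, 313.70001220703125], [475.20001220703125, 147.0], [702.2000122070312, 159.6999969482422], [692.9000244140625, 326.29998779296875]]
plane [-4.15615562e-03  6.48429819e-02  1.50838806e+01]
hb ((577.2889404296875, 350.05828857421875), (270.1419677734375, 37.783935546875), 1.7644271850585938) [[441.70001220703125, 364.79998779296875], [442.8999938964844, 327.0], [712.9000244140625, 335.29998779296875], [711.7000122070312, 373.1000061035156]] 33.659344706985706
```

>>> move_arm:
  plan:
    - [0,[0.1,-0.3,0],0.1]
    - [0,[0.2,-0.6,0],0.2]
    - [0,[0.37,-0.85,0],0.25]
    - [0,[0.37,-0.85,0],0.25]

```text
time: 2.12
ee_pos: [604.9, -33.2, 267.4]
tool_rot: [[-1.0, 0.017, 0.002], [0.017, 1.0, -0.004], [-0.002, -0.004, -1.0]]
wrist_force: [-0.0, -0.8, 0.8]
finger_gap: 1.003
```

>>> move_arm:
  plan:
    - [0,[-0.01,0.01,-0.4],0]
    - [0,[-0.01,0.01,-0.8],0]
    - [0,[-0.01,0.01,-1],0]

```text
time: 2.37
ee_pos: [599.1, -24.0, 163.7]
tool_rot: [[-1.0, 0.011, -0.006], [0.011, 1.0, 0.002], [0.006, 0.002, -1.0]]
wrist_force: [-0.0, 0.7, 0.1]
finger_gap: 0.999
```

>>> move_arm:
  plan:
    - [0,[0,0,-0.4],0]
    - [0,[0,0,-0.8],0]
    - [0,[0,0,-1],0]
    - [0,[0,0,-1],0]

```text
time: 2.7
ee_pos: [597.6, -24.0, 62.7]
tool_rot: [[-1.0, 0.011, -0.01], [0.011, 1.0, 0.002], [0.01, 0.002, -1.0]]
wrist_force: [-0.6, 0.2, 0.8]
finger_gap: 1.0
```

```bash
python3 - <<'E'
from h import *
d=save('wrist','w2');print(d['sense']['ee_pos'])
E
```

```text
[597.56158614 -24.00490166  62.67274851]
```

View pics/w2.png

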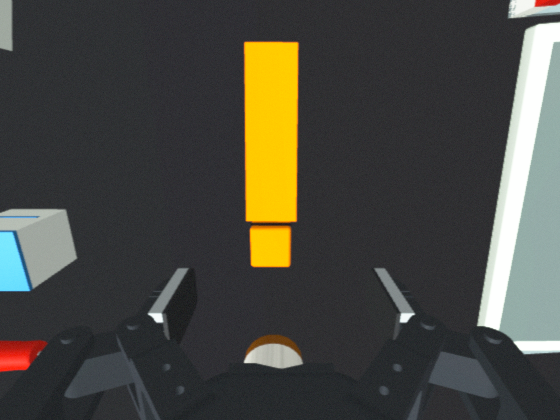

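```bash
python3 - <<'E'
from h import *
s=readout.sense();print(s['q'].round(3),s['ee_pos'],s['joint_velocities'].round(3))
d=load('w2');W=cloud(d)
hsv=cv2.cvtColor(d['image'],cv2.COLOR_RGB2HSV);H,S,V=[hsv[...,i].astype(int) for i in range(3)]
p=W[(H>3)&(H<28)&(S>150)&(V>60)&(W[...,2]>38)&(W[...,2]<50)&(W[...,0]<640)]
print(np.median(p,0),cv2.minAreaRect(p[:,:2].astype(np.float32)))
print(s['tool_rot'])
E
```

```text
[-0.048  0.744  0.07   1.775 -0.082  0.631  1.629] [599.83178596 -24.55590605  65.43863421] [ 0.006 -0.063  0.017 -0.052  0.002  0.015  0.003]
[602.2868549  -32.02816612  41.59083568] ((603.6246948242188, -32.087345123291016), (27.703136444091797, 30.615896224975586), 87.79069519042969)
[[-0.99991744  0.01162523 -0.00547458]
 [ 0.01161838  0.99993168  0.00128126]
 [ 0.0054891   0.00121755 -0.99998419]]
```

>>> move_arm:
  plan:
    - [0,[0,0,0],0]
    - [0,[0,0,0],0]

```text
time: 2.92
ee_pos: [603.8, -26.2, 69.6]
tool_rot: [[-1.0, 0.013, 0.004], [0.013, 1.0, 0.0], [-0.004, 0.0, -1.0]]
wrist_force: [-0.1, -0.7, 0.9]
finger_gap: 1.001
```

>>> move_arm:
  plan:
    - [0,[0,0,0],0]
    - [0,[0,0,0],0]
    - [0,[0,0,0],0]
    - [0,[0,0,0],0]
    - [0,[0,0,0],0]

```text
time: 3.33
ee_pos: [602.3, -27.1, 67.9]
tool_rot: [[-1.0, 0.014, 0.001], [0.014, 1.0, 0.0], [-0.001, 0.0, -1.0]]
wrist_force: [0.6, -0.5, -1.1]
finger_gap: 0.998
```

>>> move_arm:
  plan:
    - [0,[0.01,-0.05,-0.2],0]
    - [0,[0.01,-0.05,-0.4],0]
    - [0,[0.01,-0.05,-0.55],0]
    - [0,[0.01,-0.05,-0.59],0]
    - [0,[0.01,-0.05,-0.59],0]

```text
time: 3.75
ee_pos: [602.1, -32.1, 7.3]
tool_rot: [[-1.0, 0.014, -0.003], [0.014, 1.0, 0.0], [0.003, 0.0, -1.0]]
wrist_force: [-0.3, 0.4, -0.7]
finger_gap: 1.002
```

>>> move_arm:
  plan:
    - [0,[0,0,0],0]
    - [0,[0,0,0],0]

```text
time: 3.92
ee_pos: [604.0, -32.1, 9.5]
tool_rot: [[-1.0, 0.014, 0.002], [0.014, 1.0, -0.0], [-0.002, -0.0, -1.0]]
wrist_force: [0.3, -0.2, -0.7]
finger_gap: 1.001
```

>>> move_arm:
  plan:
    - [1,[0,0,0],0]
    - [1,[0,0,0],0]
    - [1,[0,0,0],0]
    - [1,[0,0,0],0]
    - [1,[0,0,0],0]
  force: 60

```text
time: 4.33
ee_pos: [603.4, -31.9, 8.9]
tool_rot: [[-1.0, 0.014, 0.001], [0.014, 1.0, 0.0], [-0.001, 0.0, -1.0]]
wrist_force: [-2.6, 2.3, 14.5]
finger_gap: 0.309
```

>>> move_arm:
  plan:
    - [1,[0,0,0],0]
    - [1,[0,0,0],0]
    - [1,[0,0,0],0]
    - [1,[0,0,0],0]
    - [1,[0,0,0],0]
  force: 60

```text
time: 4.75
ee_pos: [603.4, -32.0, 9.0]
tool_rot: [[-1.0, 0.014, 0.001], [0.014, 1.0, 0.0], [-0.001, 0.0, -1.0]]
wrist_force: [-0.7, 1.4, 6.0]
finger_gap: 0.308
```

>>> move_arm:
  plan:
    - [1,[0,0,0.2],0]
    - [1,[0,0,0.4],-0.1]
    - [1,[0,0,0.4],-0.2]
    - [1,[0,0,0.4],-0.31]
    - [1,[0,0,0.4],-0.42]

```text
time: 5.17
ee_pos: [603.1, -32.1, 48.6]
tool_rot: [[-0.896, 0.444, 0.0], [0.444, 0.896, 0.0], [-0.0, 0.0, -1.0]]
wrist_force: [-0.0, -0.8, -1.2]
finger_gap: 0.308
```

>>> move_arm:
  plan:
    - [1,[0,0,0],-0.11]
    - [1,[0,0,0],-0.22]
    - [1,[0,0,0],-0.33]
    - [1,[0,0,0],-0.44]
    - [1,[0,0,0],-0.55]

```text
time: 5.58
ee_pos: [602.7, -32.0, 48.0]
tool_rot: [[-0.51, 0.86, -0.001], [0.86, 0.51, -0.0], [0.0, -0.001, -1.0]]
wrist_force: [-0.0, -0.1, -0.1]
finger_gap: 0.308
```

>>> move_arm:
  plan:
    - [1,[0,0,0],-0.11]
    - [1,[0,0,0],-0.22]
    - [1,[0,0,0],-0.33]
    - [1,[-0.03,0,0],-0.44]
    - [1,[-0.06,0,0],-0.46]

```text
time: 6.0
ee_pos: [596.7, -31.9, 47.9]
tool_rot: [[-0.056, 0.998, -0.001], [0.998, 0.056, -0.001], [-0.0, -0.001, -1.0]]
wrist_force: [0.1, 0.1, -2.3]
finger_gap: 0.316
```

>>> move_arm:
  plan:
    - [1,[0,0,0],0]
    - [1,[0,0,0],0]
    - [1,[0,0,0],0]
    - [1,[0,0,0],0]

```text
time: 6.33
ee_pos: [597.3, -32.1, 48.5]
tool_rot: [[-0.061, 0.998, 0.0], [0.998, 0.061, 0.0], [0.0, 0.0, -1.0]]
wrist_force: [0.4, 0.3, -1.4]
finger_gap: 0.304
```

```bash
cat > wedge.py <<'E'
from h import *
import sys
def wedge(n):
    d=load(n);W=cloud(d)
    hsv=cv2.cvtColor(d['image'],cv2.COLOR_RGB2HSV);H,S,V=[hsv[...,i].astype(int) for i in range(3)]
    m=(H>3)&(H<28)&(S>150)&(V>60)&(W[...,2]<110)&(W[...,0]<690)&(W[...,0]>400)
    k,l,s,c=cv2.connectedComponentsWithStats(m.astype(np.uint8)); i=1+np.argmax(s[1:,4]); p=W[l==i]
    print(s[i,4],c[i].round(),cv2.minAreaRect(p[:,:2].astype(np.float32)),p.min(0).round(1),p.max(0).round(1)); return p
if __name__=='__main__':
    n=sys.argv[1]; d=save(sys.argv[2],n); print(d['sense']['ee_pos'].round(1)); 
    p=wedge(n)
    for y in range(-40,180,20):
        q=p[abs(p[:,1]-y)<5]
        if len(q)>5: print(y,'xmid',((q[:,0].min()+q[:,0].max())/2).round(1),'w',np.ptp(q[:,0]).round(1),'z',np.median(q[:,2]).round(1))
E
python3 wedge.py w3 wrist
```

```text
[597.3 -32.1  48.5]
20325 [281. 144.] ((594.2110595703125, 2.8546295166015625), (53.95486068725586, 223.22207641601562), 3.402855157852173) [ 565.3 -109.6   -2.3] [624.3 115.3  91.1]
-40 xmid 597.0 w 53.7 z 81.3
-20 xmid 595.8 w 52.6 z 75.7
0 xmid 595.0 w 51.7 z 63.4
20 xmid 596.8 w 43.9 z 59.2
40 xmid 592.6 w 50.1 z 55.2
60 xmid 591.3 w 48.6 z 51.1
80 xmid 592.9 w 42.7 z 47.0
100 xmid 588.9 w 47.1 z 43.3
120 xmid 607.3 w 7.4 z -0.8
```

View pics/w3.png

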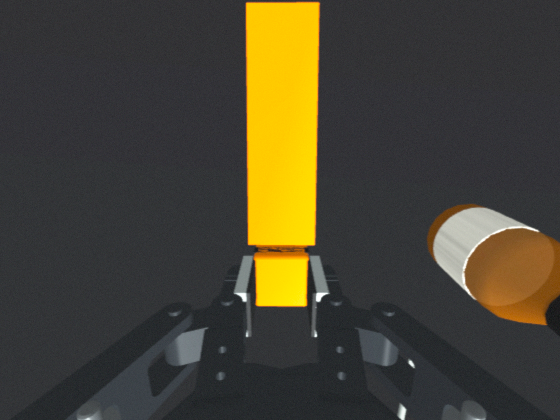

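>>> move_arm:
  plan:
    - [1,[0,0,-0.2],0]
    - [1,[0,0,-0.3],0]
    - [1,[0,0,-0.37],0]
    - [1,[0,0,-0.395],0]
    - [1,[0,0,-0.395],0]

```text
time: 6.8
ee_pos: [596.5, -32.1, 9.1]
tool_rot: [[-0.059, 0.998, -0.001], [0.998, 0.059, 0.001], [0.001, -0.001, -1.0]]
wrist_force: [-0.8, 0.5, 0.1]
finger_gap: 0.306
```

>>> move_arm:
  plan:
    - [1,[-0.01,0.2,0],0]
    - [1,[-0.02,0.4,0],0]
    - [1,[-0.03,0.6,0],0]
    - [1,[-0.045,0.8,0],0]
    - [1,[-0.05,0.9,0],0]

```text
time: 7.22
ee_pos: [592.5, 58.6, 9.2]
tool_rot: [[-0.061, 0.998, 0.001], [0.998, 0.061, -0.001], [-0.001, 0.001, -1.0]]
wrist_force: [-0.5, -4.6, -1.4]
finger_gap: 0.306
```

```bash
python3 wedge.py w4 wrist
```

```text
[592.5  58.6   9.2]
12686 [281. 201.] ((590.3086547851562, 76.3189926147461), (44.213409423828125, 130.46031188964844), 3.7659523487091064) [566.8  10.2  -1.8] [613.5 142.4  51.2]
40 xmid 592.0 w 26.0 z 41.7
60 xmid 591.4 w 44.3 z 42.0
80 xmid 590.3 w 43.3 z 26.1
100 xmid 590.6 w 40.0 z 22.0
120 xmid 588.0 w 41.5 z 18.0
140 xmid 587.1 w 40.4 z 14.3
```

View pics/w4.png

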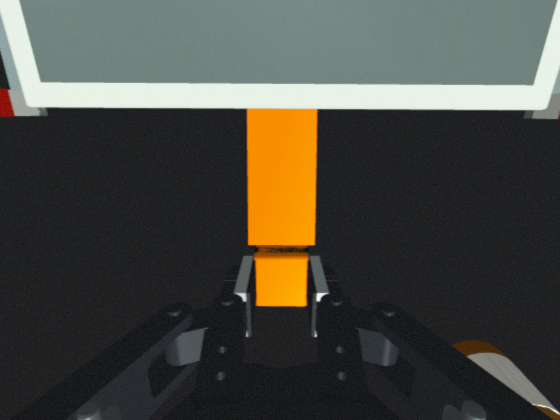

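>>> move_arm:
  plan:
    - [1,[-0.005,0.1,0],0]
    - [1,[-0.01,0.2,0],0]
    - [1,[-0.015,0.3,0],0]
    - [1,[-0.02,0.37,0],0]
    - [1,[-0.02,0.375,0],0]

```text
time: 7.68
ee_pos: [590.3, 95.3, 9.1]
tool_rot: [[-0.059, 0.998, 0.0], [0.998, 0.059, -0.001], [-0.001, 0.0, -1.0]]
wrist_force: [2.2, -3.0, 1.2]
finger_gap: 0.306
```

```bash
cat > deck.py <<'E'
from h import *
import sys
def deck(d):
    W=cloud(d);im=d['image'].astype(int)
    L=np.stack([(W[...,0]-583.5)*.9985+(W[...,1]-236)*.0555,-(W[...,0]-583.5)*.0555+(W[...,1]-236)*.9985],-1)
    m=(abs(L[...,0])<105)&(abs(L[...,1])<80)&(W[...,2]>12)&(W[...,2]<42)
    P=np.c_[L[m],np.ones(m.sum())]; z=W[...,2][m]
    for _ in range(4):
        c=np.linalg.lstsq(P,z,rcond=None)[0]; r=abs(z-P@c); k=r<3; P,z=P[k],z[k]
    hb=(abs(L[...,0])<120)&(L[...,1]>102)&(L[...,1]<127); print('deck slope x,y,z0',c.round(4),len(z),'hinge block z',np.nanmedian(W[...,2][hb]) if hb.any() else None)
if __name__=='__main__':
    d=save(sys.argv[1],sys.argv[2]); deck(d)
E
python3 wedge.py w5 wrist; python3 deck.py wrist w5b; python3 deck.py side s5; python3 deck.py scene sc5; python3 -c "
from h import *
from deck import deck
for n in ['side0','scene0','w1']: deck(load(n))"
```

```text
[590.3  95.3   9.1]
7224 [281. 242.] ((589.50244140625, 93.62712097167969), (43.9785270690918, 91.48230743408203), 3.7499337196350098) [566.4  47.   -1.6] [611.2 140.2  51.5]
80 xmid 589.8 w 26.4 z 41.8
100 xmid 589.1 w 44.2 z 41.9
120 xmid 588.1 w 43.1 z 25.5
140 xmid 588.4 w 38.3 z 22.1
deck slope x,y,z0 [-8.0000e-04  3.8000e-03  3.3779e+01] 75605 hinge block z None
deck slope x,y,z0 [1.00000e-04 3.50000e-03 3.17726e+01] 1086 hinge block z 31.288730590101785
deck slope x,y,z0 [-3.00000e-04  2.70000e-03  3.33759e+01] 4672 hinge block z 33.12649244149048
deck slope x,y,z0 [7.00000e-04 6.45000e-02 2.61199e+01] 1870 hinge block z 31.362930809963117
deck slope x,y,z0 [-0.      0.0651 27.5562] 4664 hinge block z 33.36808173198733
deck slope x,y,z0 [-6.00000e-04  6.50000e-02  2.79675e+01] 19433 hinge block z 33.75035405066508
```

View pics/w5.png

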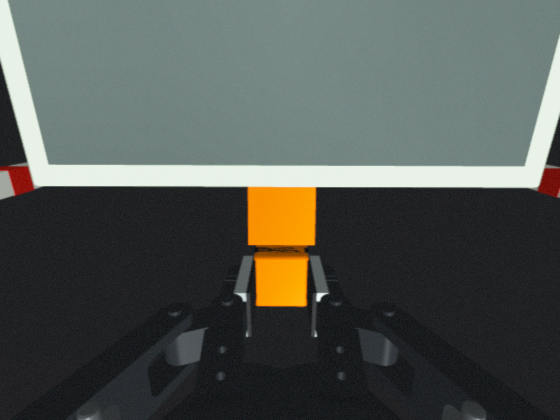

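>>> move_arm:
  plan:
    - [1,[0,0.02,0],0]
    - [1,[0,0.02,0],0]
    - [0,[0,0.02,0],0]
    - [0,[0,0.02,0],0]
    - [0,[0,0.02,0],0]

```text
time: 8.3
ee_pos: [589.9, 98.9, 8.9]
tool_rot: [[-0.06, 0.998, -0.001], [0.998, 0.06, 0.002], [0.002, -0.0, -1.0]]
wrist_force: [-0.4, 0.5, -0.4]
finger_gap: 0.719
```

>>> move_arm:
  plan:
    - [0,[0,0,0],0]
    - [0,[0,0,0],0]
    - [0,[0,0,0],0]
    - [0,[0,0,0],0]
    - [0,[0,0,0],0]

```text
time: 8.72
ee_pos: [590.1, 97.5, 9.0]
tool_rot: [[-0.059, 0.998, 0.0], [0.998, 0.059, 0.0], [0.0, 0.0, -1.0]]
wrist_force: [-0.2, 0.3, -0.7]
finger_gap: 0.996
```

>>> move_arm:
  plan:
    - [0,[0,0,0.15],0]
    - [0,[0,0,0.3],0]
    - [0,[0,0,0.5],0]
    - [0,[0,0,0.8],0]
    - [0,[0,0,1],0]

```text
time: 9.13
ee_pos: [590.6, 97.2, 110.9]
tool_rot: [[-0.059, 0.998, 0.001], [0.998, 0.059, 0.0], [-0.0, 0.001, -1.0]]
wrist_force: [0.3, -0.0, 0.1]
finger_gap: 1.001
```

>>> move_arm:
  plan:
    - [0,[0,-0.3,0.3],0]
    - [0,[0,-0.6,0.5],0]
    - [0,[0,-0.6,0.5],0]
    - [0,[0,-0.6,0.5],0]
    - [0,[0,-0.6,0.5],0]

```text
time: 9.55
ee_pos: [589.7, 38.1, 158.8]
tool_rot: [[-0.059, 0.998, -0.001], [0.998, 0.059, 0.001], [0.001, -0.001, -1.0]]
wrist_force: [0.4, 0.4, -0.5]
finger_gap: 0.998
```

```bash
python3 deck.py wrist w6; python3 deck.py scene sc6;  python3 deck.py side s6
```

```text
deck slope x,y,z0 [-9.00000e-04  3.30000e-03  3.37895e+01] 16959 hinge block z None
deck slope x,y,z0 [8.00000e-04 3.90000e-03 3.34008e+01] 4673 hinge block z 33.338143316322174
deck slope x,y,z0 [-6.00000e-04  1.60000e-03  3.17115e+01] 1716 hinge block z 31.467047790873266
```

View pics/w6.png

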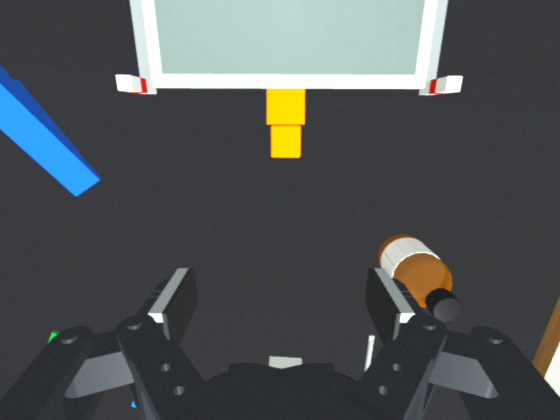

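View pics/sc6.png

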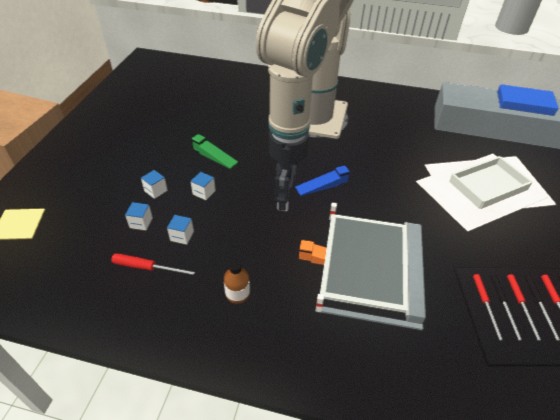

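>>> move_arm:
  plan:
    - [0,[-0.15,-0.33,0.3],0]
    - [0,[-0.3,-0.66,0.5],0]
    - [0,[-0.3,-1,0.8],0]

```text
time: 9.95
ee_pos: [556.8, -55.6, 232.2]
tool_rot: [[-0.062, 0.998, -0.007], [0.998, 0.062, 0.001], [0.001, -0.007, -1.0]]
wrist_force: [0.4, 0.6, -0.5]
finger_gap: 1.0
```

>>> move_arm:
  plan:
    - [0,[-0.15,-0.33,0],0]
    - [0,[-0.3,-0.66,0],0]
    - [0,[-0.3,-1,0],0]

```text
time: 10.2
ee_pos: [527.6, -156.4, 233.4]
tool_rot: [[-0.06, 0.998, -0.003], [0.998, 0.06, 0.002], [0.002, -0.003, -1.0]]
wrist_force: [0.4, 0.4, -0.9]
finger_gap: 0.999
```

>>> move_arm:
  plan:
    - [0,[0,-0.33,0],0]
    - [0,[0,-0.66,0],0]
    - [0,[0,-1,0],0]
    - [0,[0,-1,0],0]
    - [0,[0,-1,0],0]

```text
time: 10.62
ee_pos: [529.7, -257.9, 232.7]
tool_rot: [[-0.056, 0.998, -0.001], [0.998, 0.056, -0.0], [-0.0, -0.002, -1.0]]
wrist_force: [-0.2, 1.6, -1.8]
finger_gap: 0.999
```

```bash
cat > pots.py <<'E'
from h import *
import sys
def pots(d,zlo=40,zhi=60):
    W=cloud(d); hsv=cv2.cvtColor(d['image'],cv2.COLOR_RGB2HSV);H,S,V=[hsv[...,i].astype(int) for i in range(3)]
    m=(H>90)&(H<120)&(S>110)&(W[...,2]>zlo)&(W[...,2]<zhi)&(W[...,1]<150)
    k,l,s,c=cv2.connectedComponentsWithStats(m.astype(np.uint8))
    for i in range(1,k):
        if s[i,4]<80: continue
        p=W[(l==i)]; z=np.median(p[:,2]); p=p[abs(p[:,2]-z)<2.5]; r=cv2.minAreaRect(p[:,:2].astype(np.float32))
        print(c[i].round(),s[i,4],'z',z.round(1),'c',np.round(r[0],1),'size',np.round(r[1],1),'ang',round(r[2],1))
if __name__=='__main__':
    d=save(sys.argv[1],sys.argv[2]); print(d['sense']['time'],d['sense']['ee_pos'].round(1)); pots(d)
E
python3 pots.py wrist w7; python3 pots.py side s7
```

```text
10.6167 [ 529.7 -257.9  232.7]
[210. 151.] 1452 z 49.9 c [ 443.6 -224.5] size [44.4 44.2] ang 74.2
[351. 157.] 1403 z 49.7 c [ 608.  -221.5] size [44.1 43.7] ang 89.2
[327. 246.] 778 z 49.7 c [ 593.  -340.8] size [44.1 45.1] ang 4.0
[234. 254.] 1041 z 49.8 c [ 472.5 -355.7] size [44.8 44.2] ang 61.7
10.6667 [ 530.2 -255.6  232.6]
[361. 252.] 227 z 48.6 c [ 609.4 -223.4] size [45.2 43.6] ang 1.5
[294. 274.] 283 z 48.6 c [ 445.8 -226.8] size [44.6 44.2] ang 74.7
[390. 284.] 312 z 48.8 c [ 594.6 -342.8] size [45.8 45.3] ang 5.4
[342. 308.] 386 z 48.9 c [ 474.8 -357.6] size [46.7 43.9] ang 62.4
```

View pics/w7.png

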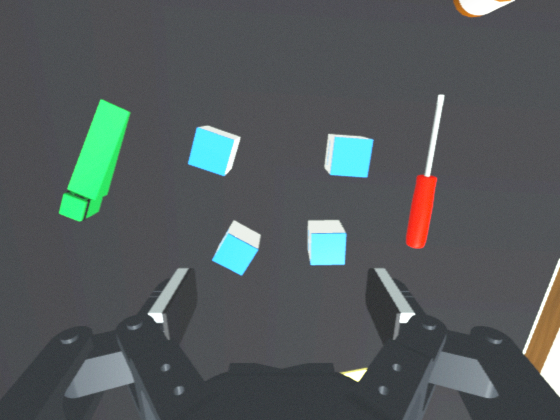

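```bash
python3 - <<'E'
from h import *
d=load('w7');W=cloud(d)
for px in [(441,97),(436,140),(430,170),(425,185),(418,240),(85,210),(120,110)]: print(px,W[px[1],px[0]].round(1))
E
```

```text
(441, 97) [ 717.2 -147.9   12.1]
(436, 140) [ 728.6 -199.4    0. ]
(430, 170) [ 7.296e+02 -2.392e+02 -6.000e-01]
(425, 185) [ 715.3 -255.3   22.7]
(418, 240) [ 719.9 -331.3   26.5]
(85, 210) [ 277.6 -309.8   36. ]
(120, 110) [ 320.1 -184.8    3.3]
```

>>> move_arm:
  plan:
    - [0,[0.26,0.12,-0.3],-0.04]
    - [0,[0.52,0.24,-0.6],-0.04]
    - [0,[0.78,0.34,-0.9],-0.04]
    - [0,[0.78,0.34,-1],-0.04]
    - [0,[0.78,0.34,-1],-0.04]

```text
time: 11.13
ee_pos: [607.8, -216.7, 129.1]
tool_rot: [[-0.024, 1.0, -0.007], [1.0, 0.024, 0.004], [0.004, -0.007, -1.0]]
wrist_force: [-0.8, 0.5, 0.2]
finger_gap: 0.998
```

>>> move_arm:
  plan:
    - [0,[0,0,-0.3],0]
    - [0,[0,0,-0.55],0]
    - [0,[0,0,-0.55],0]
    - [0,[0,0,-0.55],0]
    - [0,[0,0,-0.55],0]

```text
time: 11.55
ee_pos: [609.1, -222.9, 80.8]
tool_rot: [[-0.017, 1.0, 0.002], [1.0, 0.017, -0.001], [-0.001, 0.002, -1.0]]
wrist_force: [0.2, 0.6, 0.4]
finger_gap: 0.998
```

```bash
python3 pots.py wrist w8; python3 -c "
from workcell import readout
print(readout.sense()['q'].round(2))"
```

```text
11.55 [ 609.1 -222.9   80.8]
[ 52. 228.] 3745 z 49.9 c [ 444.2 -224.2] size [46.1 45.6] ang 74.7
[280. 228.] 3585 z 49.8 c [ 607.9 -221.4] size [44.5 44.1] ang 89.2
[261. 351.] 1400 z 49.8 c [ 592.6 -332.9] size [44.3 30.8] ang 2.4
[121. 390.] 134 z 49.8 c [ 468.5 -376.2] size [16.3 15.9] ang 4.9
[ 0.    0.84  0.54  1.64 -0.55  0.81  0.8 ]
```

View pics/w8.png

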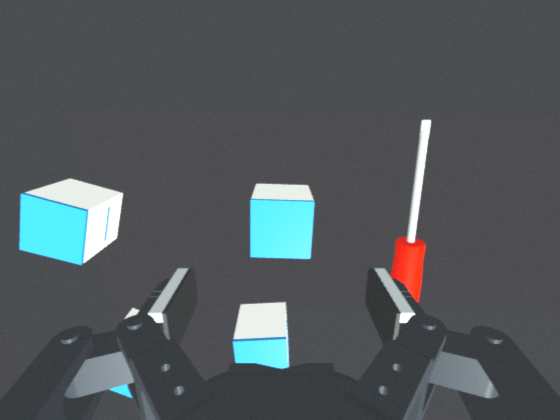

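>>> move_arm:
  plan:
    - [0,[-0.01,0.01,-0.3],0]
    - [0,[-0.01,0.01,-0.55],0]
    - [0,[-0.01,0.01,-0.7],0]
    - [0,[-0.01,0.01,-0.75],0]
    - [0,[-0.01,0.01,-0.75],0]

```text
time: 12.02
ee_pos: [607.2, -221.3, 3.4]
tool_rot: [[-0.017, 1.0, -0.001], [1.0, 0.017, 0.0], [0.0, -0.001, -1.0]]
wrist_force: [-0.3, 0.0, 0.4]
finger_gap: 1.001
```

>>> move_arm:
  plan:
    - [1,[0,0,0],0]
    - [1,[0,0,0],0]
    - [1,[0,0,0],0]
    - [1,[0,0,0],0]
    - [1,[0,0,0],0]
  force: 20

```text
time: 12.43
ee_pos: [608.4, -221.7, 5.0]
tool_rot: [[-0.017, 1.0, 0.002], [1.0, 0.017, -0.001], [-0.001, 0.002, -1.0]]
wrist_force: [-1.0, -0.1, 6.0]
finger_gap: 0.513
```

>>> move_arm:
  plan:
    - [1,[0,0,0],0]
    - [1,[0,0,0],0]
    - [1,[0,0,0],0]
  force: 20

```text
time: 12.68
ee_pos: [608.4, -221.7, 5.0]
tool_rot: [[-0.017, 1.0, 0.002], [1.0, 0.017, -0.001], [-0.001, 0.002, -1.0]]
wrist_force: [-0.7, 0.5, 6.5]
finger_gap: 0.511
```

>>> move_arm:
  plan:
    - [1,[0,0,0.25],0]
    - [1,[0,0,0.5],0]
    - [1,[0,0,0.8],0]
    - [1,[0,0,0.8],0]
    - [1,[0,0,0.8],0]

```text
time: 13.1
ee_pos: [608.7, -221.8, 85.6]
tool_rot: [[-0.018, 1.0, 0.004], [1.0, 0.018, -0.001], [-0.001, 0.004, -1.0]]
wrist_force: [-0.6, -0.4, -0.8]
finger_gap: 0.51
```

```bash
python3 - <<'E'
from h import *
d=save('side','s9');d2=save('wrist','w9')
u=d['image'][190:300,310:430]; cv2.imwrite('pics/s9c.png',cv2.resize(u,None,fx=5,fy=5,interpolation=cv2.INTER_CUBIC)[:,:,::-1])
W=cloud(d); p=W[190:300,310:430].reshape(-1,3)
E
```

```text
(no output)
```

View pics/s9c.png

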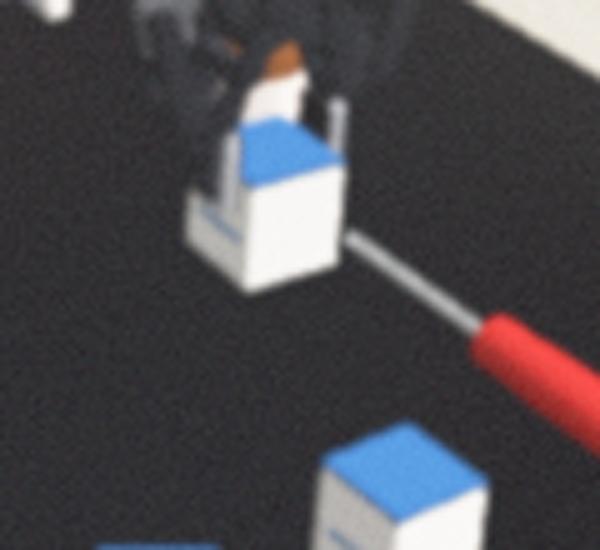

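View pics/w9.png

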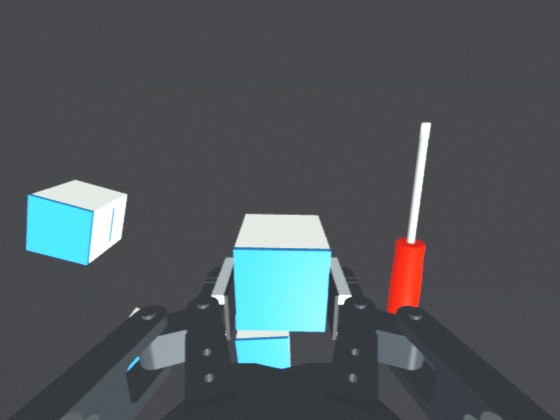

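>>> move_arm:
  plan:
    - [1,[0,0.33,0.3],0.04]
    - [1,[-0.03,0.66,0.5],0.04]
    - [1,[-0.05,1,0.5],0.04]

```text
time: 13.45
ee_pos: [603.7, -121.8, 135.9]
tool_rot: [[-0.057, 0.998, 0.004], [0.998, 0.057, -0.001], [-0.001, 0.004, -1.0]]
wrist_force: [0.7, 1.4, -0.8]
finger_gap: 0.513
```

>>> move_arm:
  plan:
    - [1,[0,0.33,0],0]
    - [1,[-0.03,0.66,0],0]
    - [1,[-0.05,1,0],0]

```text
time: 13.7
ee_pos: [596.0, -19.6, 132.2]
tool_rot: [[-0.059, 0.998, -0.003], [0.998, 0.059, 0.0], [0.0, -0.003, -1.0]]
wrist_force: [0.5, -0.0, 0.3]
finger_gap: 0.511
```

>>> move_arm:
  plan:
    - [1,[0,0.33,0],0]
    - [1,[-0.03,0.66,0],0]
    - [1,[-0.06,1,0],0]

```text
time: 13.95
ee_pos: [590.1, 80.3, 132.0]
tool_rot: [[-0.059, 0.998, -0.003], [0.998, 0.059, -0.001], [-0.0, -0.003, -1.0]]
wrist_force: [0.7, -0.4, -0.8]
finger_gap: 0.513
```

>>> move_arm:
  plan:
    - [1,[0,0.33,0],0]
    - [1,[-0.03,0.66,0],0]
    - [1,[-0.06,1,0],0]

```text
time: 14.2
ee_pos: [584.1, 180.1, 132.0]
tool_rot: [[-0.059, 0.998, -0.003], [0.998, 0.059, -0.001], [-0.001, -0.003, -1.0]]
wrist_force: [1.4, -0.2, -0.7]
finger_gap: 0.515
```

>>> move_arm:
  plan:
    - [1,[0,0.33,0],0]
    - [1,[-0.03,0.66,0],0]
    - [1,[-0.06,1,0],0]

```text
time: 14.45
ee_pos: [578.1, 279.9, 131.9]
tool_rot: [[-0.059, 0.998, -0.003], [0.998, 0.059, -0.001], [-0.001, -0.003, -1.0]]
wrist_force: [0.9, -0.2, -0.5]
finger_gap: 0.513
```

>>> move_arm:
  plan:
    - [1,[0,0.33,0],0]
    - [1,[-0.03,0.66,0],0]
    - [1,[-0.06,1,0],0]
    - [1,[-0.06,1.0,0],0]
    - [1,[-0.06,1.0,0],0]

```text
time: 14.87
ee_pos: [570.9, 381.8, 131.0]
tool_rot: [[-0.065, 0.998, -0.003], [0.998, 0.065, -0.001], [-0.0, -0.003, -1.0]]
wrist_force: [-0.6, -1.7, -0.3]
finger_gap: 0.511
```

```bash
python3 - <<'E'
from h import *
d=save('scene','sc10');d2=save('wrist','w10'); print(d2['sense']['ee_pos'],d2['sense']['q'].round(2))
W=cloud(d); 
L=np.stack([(W[...,0]-583.5)*.9985+(W[...,1]-236)*.0555,-(W[...,0]-583.5)*.0555+(W[...,1]-236)*.9985],-1)
E
```

```text
[572.06241369 378.92686608 131.55426004] [-0.96  0.85  0.65  1.49 -0.57  1.   -0.11]
```

View pics/w10.png

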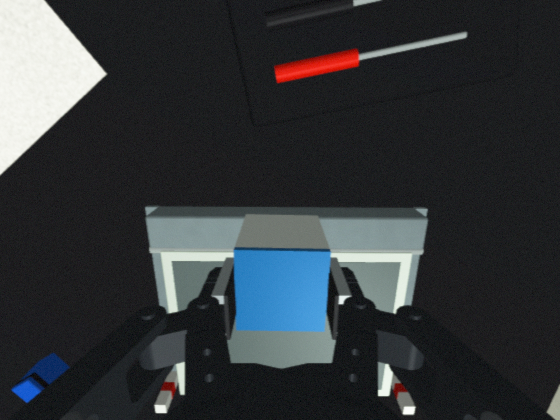

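```bash
python3 - <<'E'
from h import *
d=load('w10');W=cloud(d)
m=(W[...,2]>29)&(W[...,2]<39)&(W[...,1]>340)&(W[...,1]<420)
p=W[m]
for x in range(460,720,30):
    q=p[abs(p[:,0]-x)<8]
    if len(q)>20: print(x,np.percentile(q[:,1],[1,50,99]).round(1),np.median(q[:,2]).round(1))
# pot held extents
hsv=cv2.cvtColor(d['image'],cv2.COLOR_RGB2HSV)
b=(hsv[...,0]>90)&(hsv[...,0]<125)&(hsv[...,1]>110)&(W[...,2]>100)
q=W[b]; print('base',np.median(q,0),q.min(0),q.max(0), d['sense']['ee_pos'])
E
```

```text
460 [340.4 351.4 361.1] 33.7
490 [340.1 352.4 362.8] 33.7
520 [340.3 353.1 364.4] 33.8
610 [345.2 362.3 369.3] 33.5
640 [340.3 356.6 370.8] 33.6
670 [340.5 357.9 372.7] 33.6
700 [340.3 358.7 374.1] 33.6
base [570.89776385 383.3893025  176.30775156] [506.14095964 355.614785   159.88337487] [634.52093373 402.38995625 252.21071485] [572.06241369 378.92686608 131.55426004]
```

>>> move_arm:
  plan:
    - [1,[0.02,0.08,-0.3],0]
    - [1,[0.02,0.08,-0.6],0]
    - [1,[0.02,0.08,-0.85],0]
    - [1,[0.02,0.08,-0.85],0]
    - [1,[0.02,0.08,-0.85],0]

```text
time: 15.38
ee_pos: [574.9, 384.3, 47.4]
tool_rot: [[-0.057, 0.998, -0.003], [0.998, 0.057, -0.003], [-0.003, -0.003, -1.0]]
wrist_force: [0.5, -0.4, -0.0]
finger_gap: 0.511
```

>>> move_arm:
  plan:
    - [1,[0,0,0],0]
    - [1,[0,0,0],0]
    - [1,[0,0,0],0]

```text
time: 15.63
ee_pos: [576.8, 387.0, 50.7]
tool_rot: [[-0.059, 0.998, 0.003], [0.998, 0.059, 0.002], [0.001, 0.003, -1.0]]
wrist_force: [0.1, -0.8, -1.0]
finger_gap: 0.51
```

>>> move_arm:
  plan:
    - [1,[0,0.01,-0.04],0]
    - [1,[0,0.01,-0.08],0]
    - [1,[0,0.01,-0.11],0]
    - [1,[0,0.01,-0.13],0]
    - [1,[0,0.01,-0.15],0]

```text
time: 16.05
ee_pos: [575.4, 391.1, 35.8]
tool_rot: [[-0.06, 0.998, 0.001], [0.998, 0.06, 0.005], [0.005, 0.001, -1.0]]
wrist_force: [-5.0, 4.7, 16.2]
finger_gap: 0.513
```

>>> move_arm:
  plan:
    - [1,[0,0,-0.02],0]
    - [1,[0,0,-0.04],0]
    - [1,[0,0,-0.06],0]
    - [1,[0,0,-0.06],0]

```text
time: 16.38
ee_pos: [575.2, 394.3, 30.9]
tool_rot: [[-0.062, 0.998, 0.001], [0.998, 0.062, 0.01], [0.009, 0.002, -1.0]]
wrist_force: [-4.5, 8.2, 15.7]
finger_gap: 0.51
```

```bash
python3 - <<'E'
from h import *
d=save('wrist','w11'); print(d['sense']['wrist_force'])
E
```

```text
[-4.48415871  8.19312236 15.69375445]
```

View pics/w11.png

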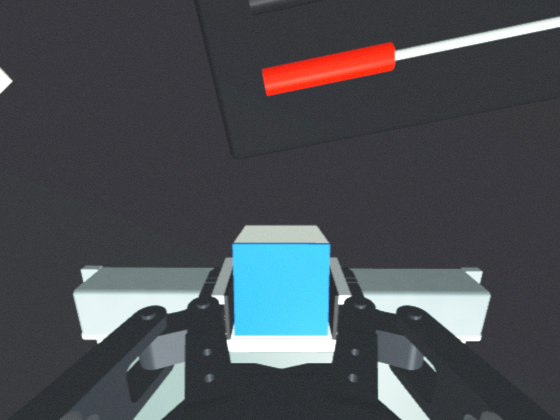

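>>> move_arm:
  plan:
    - [1,[0,-0.02,-0.02],0]
    - [1,[0,-0.04,-0.04],0]
    - [1,[0,-0.05,-0.06],0]
    - [1,[0,-0.06,-0.07],0]
    - [1,[0,-0.06,-0.08],0]

```text
time: 16.85
ee_pos: [575.3, 394.6, 25.6]
tool_rot: [[-0.065, 0.998, 0.003], [0.998, 0.065, 0.019], [0.018, 0.004, -1.0]]
wrist_force: [-6.7, 14.0, 25.6]
finger_gap: 0.51
```

```bash
cat > tilt.py <<'E'
from h import *
import sys
n=sys.argv[1]; d=save('wrist',n); W=cloud(d); s=d['sense']; print(s['time'],s['ee_pos'].round(1),s['wrist_force'].round(1))
hsv=cv2.cvtColor(d['image'],cv2.COLOR_RGB2HSV)
R=np.array([[.9985,.0555],[-.0555,.9985]]); T=(W-s['ee_pos']); T[...,:2]=T[...,:2]@R.T
near=(abs(T[...,0])<26)&(abs(T[...,1])<60)&(T[...,2]>-40)&(T[...,2]<75)
b=(hsv[...,0]>90)&(hsv[...,0]<125)&(hsv[...,1]>110)&near
q=T[b&~np.isnan(T[...,0])]
if len(q)>100:
    c=np.linalg.svd(q[::max(1,len(q)//3000)]-q.mean(0),full_matrices=False)[2][2]; c*=np.sign(c[2]) if abs(c[2])>.1 else 1
    print('blue n',len(q),'normal',c.round(3),'ctr',q.mean(0).round(1),'tilt deg',np.degrees(np.arctan2(c[1],c[2])).round(1), q.min(0).round(1),q.max(0).round(1))
# profile at x~0
for y in range(-40,45,5):
    k=T[(abs(T[...,0])<8)&(abs(T[...,1]-y)<1.5)&near]
    if len(k): print(y,k[:,2].max().round(1),end=' | ')
E
python3 tilt.py w12
```

```text
16.85 [575.3 394.6  25.6] [-6.7 14.  25.6]
blue n 9585 normal [0.    0.263 0.965] ctr [-1.4  6.2 50.3] tilt deg 15.3 [-24.1 -16.2  28.8] [24.  27.4 58.4]
-15 57.5 | -10 56.6 | -5 55.4 | 0 54.2 | 5 52.5 | 10 51.5 | 15 49.5 | 20 48.4 | 25 47.0 | 30 -23.8 | 35 -24.0 | 40 -23.6 |
```

View pics/w12.png

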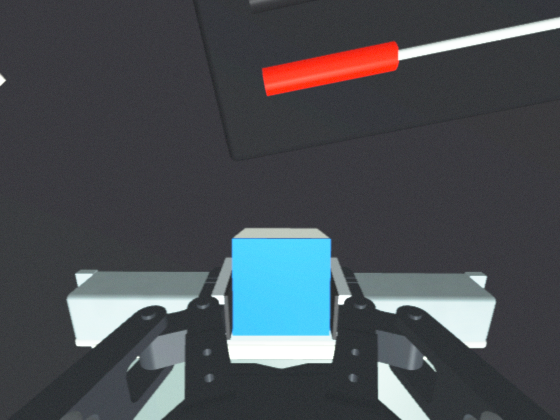

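>>> move_arm:
  plan:
    - [1,[0,0,0.1],0]
    - [1,[0,0,0.15],0]
    - [1,[0,-0.05,0.17],0]
    - [1,[0,-0.08,0.17],0]
    - [1,[0,-0.08,0.17],0]

```text
time: 17.32
ee_pos: [575.5, 370.9, 35.8]
tool_rot: [[-0.057, 0.998, -0.001], [0.998, 0.057, -0.003], [-0.003, -0.001, -1.0]]
wrist_force: [0.3, 0.1, -0.8]
finger_gap: 0.514
```

>>> move_arm:
  plan:
    - [1,[0,0,0],0]
    - [1,[0,0,0],0]
    - [1,[0,0,0],0]

```text
time: 17.57
ee_pos: [575.2, 373.5, 35.9]
tool_rot: [[-0.059, 0.998, -0.001], [0.998, 0.059, -0.001], [-0.0, -0.001, -1.0]]
wrist_force: [0.4, 0.9, -0.6]
finger_gap: 0.507
```

```bash
python3 tilt.py w13
```

```text
17.5667 [575.2 373.5  35.9] [ 0.4  0.9 -0.6]
blue n 9642 normal [0.002 0.28  0.96 ] ctr [-1.1  6.9 50.2] tilt deg 16.3 [-24.1 -15.4  28.2] [24.3 28.1 58.8]
-15 57.2 | -10 56.7 | -5 55.6 | 0 54.3 | 5 52.5 | 10 51.3 | 15 50.0 | 20 48.5 | 25 47.4 | 30 -34.4 | 35 -34.2 | 40 -34.4 |
```

>>> move_arm:
  plan:
    - [1,[0,0.06,0.02],0]
    - [1,[0,0.12,0],0]
    - [1,[0,0.12,-0.04],0]
    - [1,[0,0.11,-0.08],0]
    - [1,[0,0.1,-0.12],0]

```text
time: 18.03
ee_pos: [575.1, 386.7, 26.1]
tool_rot: [[-0.061, 0.998, -0.0], [0.998, 0.061, 0.004], [0.004, 0.0, -1.0]]
wrist_force: [-7.2, 5.4, 24.4]
finger_gap: 0.512
```

>>> move_arm:
  plan:
    - [1,[0,-0.01,-0.02],0]
    - [1,[0,-0.02,-0.04],0]
    - [1,[0,-0.03,-0.06],0]

```text
time: 18.28
ee_pos: [575.1, 388.1, 23.3]
tool_rot: [[-0.062, 0.998, 0.001], [0.998, 0.062, 0.012], [0.011, 0.002, -1.0]]
wrist_force: [-8.3, 8.6, 29.6]
finger_gap: 0.513
```

```bash
python3 tilt.py w14
```

```text
18.2833 [575.1 388.1  23.3] [-8.3  8.6 29.6]
blue n 9906 normal [0.001 0.35  0.937] ctr [-1.2  7.6 51.7] tilt deg 20.5 [-23.6 -13.6  27.5] [24.3 28.6 61.8]
-15 58.6 | -10 60.6 | -5 58.3 | 0 56.2 | 5 54.4 | 10 53.2 | 15 50.7 | 20 48.9 | 25 47.7 | 30 45.9 | 35 -22.1 | 40 -21.9 |
```

>>> move_arm:
  plan:
    - [1,[0,-0.01,-0.03],0]
    - [1,[0,-0.02,-0.06],0]
    - [1,[0,-0.04,-0.09],0]
    - [1,[0,-0.05,-0.11],0]
    - [1,[0,-0.06,-0.13],0]

```text
time: 18.75
ee_pos: [575.1, 389.6, 12.8]
tool_rot: [[-0.065, 0.998, 0.003], [0.998, 0.065, 0.022], [0.022, 0.004, -1.0]]
wrist_force: [-11.2, 18.7, 36.7]
finger_gap: 0.51
```

```bash
python3 tilt.py w15
```

```text
18.75 [575.1 389.6  12.8] [-11.2  18.7  36.7]
blue n 11092 normal [0.003 0.606 0.795] ctr [-1.5 12.3 55.6] tilt deg 37.3 [-25.7  -9.4 -14.7] [25.6 32.2 68.2]
-5 68.0 | 0 66.1 | 5 62.9 | 10 59.7 | 15 56.6 | 20 54.3 | 25 51.0 | 30 47.7 | 35 -11.6 | 40 -11.3 |
```

View pics/w15.png

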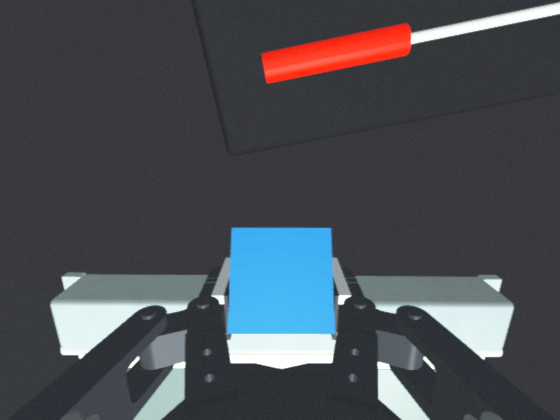

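>>> move_arm:
  plan:
    - [1,[0,-0.02,-0.02],0]
    - [1,[0,-0.04,-0.04],0]
    - [1,[0,-0.06,-0.06],0]
    - [1,[0,-0.08,-0.06],0]
    - [1,[0,-0.08,-0.06],0]

```text
time: 19.22
ee_pos: [575.1, 388.0, 7.4]
tool_rot: [[-0.068, 0.998, 0.004], [0.997, 0.068, 0.03], [0.029, 0.006, -1.0]]
wrist_force: [-8.5, 25.9, 33.8]
finger_gap: 0.513
```

```bash
python3 tilt.py w16
```

```text
19.2167 [575.1 388.    7.4] [-8.5 25.9 33.8]
blue n 11531 normal [0.001 0.663 0.748] ctr [-1.7 16.2 58.1] tilt deg 41.5 [-25.6 -11.7  -9.3] [25.6 35.3 72.1]
-40 27.6 | -35 27.7 | 0 72.0 | 5 70.0 | 10 66.0 | 15 62.2 | 20 58.8 | 25 54.4 | 30 51.4 | 35 47.7 | 40 -5.9 |
```

```bash
python3 - <<'E'
from h import *
W=cloud(load('w10'))
for px in [(255,122),(290,73),(517,75),(105,72)]: print(px,W[px[1],px[0]].round(1))
E
```

```text
(255, 122) [542.3 450.2  12.6]
(290, 73) [571.4 491.8  24.9]
(517, 75) [779.9 505.6  -0.8]
(105, 72) [403.  485.3   0.9]
```

>>> move_arm:
  plan:
    - [1,[0,0.05,0.15],0]
    - [1,[0,0.1,0.3],0]
    - [1,[0,0.3,0.45],0]
    - [1,[0,0.6,0.45],0]
    - [1,[0,0.6,0.45],0]

```text
time: 19.68
ee_pos: [574.2, 435.1, 45.2]
tool_rot: [[-0.066, 0.998, 0.001], [0.998, 0.066, 0.007], [0.007, 0.002, -1.0]]
wrist_force: [-1.1, 1.6, -3.2]
finger_gap: 0.513
```

>>> move_arm:
  plan:
    - [1,[0,0,0],0]
    - [1,[0,0,0],0]
    - [1,[0,0,0],0]

```text
time: 19.93
ee_pos: [575.5, 424.8, 43.9]
tool_rot: [[-0.058, 0.998, -0.001], [0.998, 0.058, -0.002], [-0.002, -0.001, -1.0]]
wrist_force: [-0.7, -0.4, -0.9]
finger_gap: 0.511
```

```bash
python3 tilt.py w17
```

```text
19.9333 [575.5 424.8  43.9] [-0.7 -0.4 -0.9]
blue n 11411 normal [0.007 0.61  0.792] ctr [-1.1 17.9 58. ] tilt deg 37.6 [-24.7  -3.3  29.2] [25.6 36.5 71.8]
0 70.5 | 5 71.2 | 10 66.9 | 15 63.7 | 20 59.2 | 25 55.3 | 30 51.3 | 35 47.4 | 40 -30.2 |
```

>>> move_arm:
  plan:
    - [1,[-0.3,-0.2,0],0]
    - [1,[-0.6,-0.42,-0.1],0]
    - [1,[-0.6,-0.42,-0.2],0]
    - [1,[-0.6,-0.42,-0.28],0]
    - [1,[-0.6,-0.42,-0.28],0]

```text
time: 20.4
ee_pos: [515.1, 384.0, 15.2]
tool_rot: [[-0.058, 0.998, -0.001], [0.998, 0.058, -0.001], [-0.001, -0.001, -1.0]]
wrist_force: [0.5, 0.4, -0.2]
finger_gap: 0.514
```

>>> move_arm:
  plan:
    - [1,[0,0,0],0]
    - [1,[0,0,0],0]
    - [1,[0,0,0],0]

```text
time: 20.65
ee_pos: [516.9, 385.4, 17.1]
tool_rot: [[-0.059, 0.998, 0.002], [0.998, 0.059, 0.001], [0.001, 0.002, -1.0]]
wrist_force: [0.2, 0.5, -0.3]
finger_gap: 0.514
```

```bash
python3 tilt.py w18
```

```text
20.65 [516.9 385.4  17.1] [ 0.2  0.5 -0.3]
blue n 11577 normal [0.005 0.699 0.715] ctr [-1.3 17.7 57.6] tilt deg 44.4 [-25.5  -3.7 -18.8] [25.8 36.5 74.5]
0 70.7 | 5 71.1 | 10 66.7 | 15 62.6 | 20 58.9 | 25 55.3 | 30 51.4 | 35 47.6 | 40 -15.5 |
```

>>> move_arm:
  plan:
    - [1,[0,-0.03,-0.05],0]
    - [1,[0,-0.03,-0.06],0]
    - [0.49,[0,-0.03,-0.06],0]
    - [0.48,[0,-0.03,-0.06],0]

```text
time: 21.03
ee_pos: [515.5, 381.7, 10.6]
tool_rot: [[-0.059, 0.998, 0.0], [0.998, 0.059, 0.0], [0.0, 0.0, -1.0]]
wrist_force: [-0.0, 0.0, -0.1]
finger_gap: 0.519
```

```bash
python3 tilt.py w19
```

```text
21.0333 [515.5 381.7  10.6] [-0.   0.  -0.1]
blue n 7656 normal [0.008 0.902 0.432] ctr [-1.2 28.8 41.4] tilt deg 64.4 [-25.8  -6.5 -12.3] [26.  52.9 71.6]
-40 24.4 | -35 24.3 | -25 34.5 | -20 37.7 | -15 40.3 | -10 43.2 | -5 46.1 | 0 48.6 | 5 51.4 | 10 54.5 | 15 56.9 | 20 59.5 | 25 53.4 | 30 44.5 | 35 36.1 | 40 26.4 |
```

>>> move_arm:
  plan:
    - [0.46,[0,0,0],0]
    - [0.45,[0,0,0],0]
    - [0.45,[0,0,0],0]
    - [0.45,[0,0,0],0]

```text
time: 21.42
ee_pos: [515.3, 381.8, 10.5]
tool_rot: [[-0.059, 0.998, -0.0], [0.998, 0.059, -0.0], [-0.0, -0.0, -1.0]]
wrist_force: [-0.1, 0.1, 0.1]
finger_gap: 0.549
```

```bash
python3 tilt.py w20
```

```text
21.4167 [515.3 381.8  10.5] [-0.1  0.1  0.1]
blue n 2300 normal [0.001 0.998 0.07 ] ctr [-2.1 41.7 18.4] tilt deg 86.0 [-26.   -5.2 -12.1] [26.  49.5 74.4]
-40 24.6 | -35 24.6 | -30 24.9 | -25 24.7 | -20 24.7 | -5 34.5 | 0 34.5 | 5 35.1 | 10 34.5 | 15 35.0 | 20 34.5 | 25 34.8 | 30 34.6 | 35 34.9 | 40 34.8 |
```

View pics/w20.png

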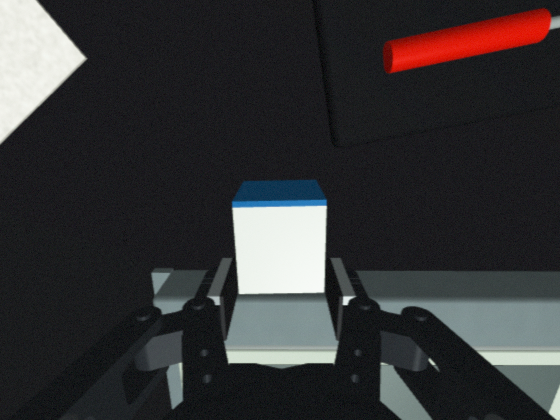

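```bash
python3 - <<'E'
from h import *
d=load('w20');W=cloud(d);s=d['sense']
for v in range(250,345,8):
    print(v,[tuple((W[v,u]-s['ee_pos']).round(0).astype(int)) if not np.isnan(W[v,u,0]) else None for u in (214,220,226,232,336,342,348)])
E
```

```text
250 [(np.int64(-45), np.int64(-8), np.int64(-12)), (np.int64(-41), np.int64(-7), np.int64(-11)), (np.int64(-37), np.int64(-6), np.int64(-10)), (np.int64(-33), np.int64(-6), np.int64(-10)), (np.int64(35), np.int64(-2), np.int64(-10)), (np.int64(39), np.int64(-2), np.int64(-11)), (np.int64(43), np.int64(-2), np.int64(-11))]
258 [(np.int64(-45), np.int64(-13), np.int64(-10)), (np.int64(-41), np.int64(-13), np.int64(-11)), (np.int64(-30), np.int64(8), np.int64(29)), (np.int64(-26), np.int64(10), np.int64(31)), (np.int64(27), np.int64(12), np.int64(29)), (np.int64(40), np.int64(-8), np.int64(-11)), (np.int64(44), np.int64(-8), np.int64(-10))]
266 [(np.int64(-45), np.int64(-20), np.int64(-12)), (np.int64(-31), np.int64(9), np.int64(39)), (np.int64(-28), np.int64(10), np.int64(39)), (np.int64(-25), np.int64(9), np.int64(38)), (np.int64(25), np.int64(13), np.int64(39)), (np.int64(28), np.int64(13), np.int64(39)), (np.int64(45), np.int64(-13), np.int64(-10))]
274 [(np.int64(-34), np.int64(5), np.int64(39)), (np.int64(-30), np.int64(9), np.int64(46)), (np.int64(-27), np.int64(9), np.int64(46))
[... 1999 characters left out ...]
1), np.int64(65)), (np.int64(22), np.int64(13), np.int64(80))]
330 [(np.int64(-23), np.int64(15), np.int64(90)), (np.int64(-21), np.int64(16), np.int64(90)), (np.int64(-24), np.int64(-10), np.int64(60)), (np.int64(-27), np.int64(-42), np.int64(23)), (np.int64(22), np.int64(-4), np.int64(64)), (np.int64(17), np.int64(19), np.int64(91)), (np.int64(19), np.int64(18), np.int64(90))]
338 [(np.int64(-22), np.int64(15), np.int64(93)), (np.int64(-20), np.int64(16), np.int64(94)), (np.int64(-24), np.int64(-12), np.int64(62)), (np.int64(-27), np.int64(-47), np.int64(23)), (np.int64(23), np.int64(-9), np.int64(63)), (np.int64(16), np.int64(18), np.int64(94)), (np.int64(18), np.int64(17), np.int64(92))]
```

```bash
python3 - <<'E'
from h import *
for n in ['w20','w8']:
    d=load(n);W=cloud(d);s=d['sense']
    cols=(228,) if n=='w20' else (185,190)
    for c in cols:
        for v in range(246,276,2): print(n,c,v,(W[v,c]-s['ee_pos']).round(0),d['image'][v,c])
E
```

```text
w20 228 246 [-36.  -4. -11.] [29 28 32]
w20 228 248 [-36.  -6. -12.] [24 26 29]
w20 228 250 [-36.  -7. -11.] [28 29 33]
w20 228 252 [-36.  -8. -10.] [27 25 30]
w20 228 254 [-36.  -9. -11.] [21 25 27]
w20 228 256 [-36. -11. -11.] [29 30 31]
w20 228 258 [-29.   9.  30.] [68 75 75]
w20 228 260 [-28.   9.  32.] [80 87 87]
w20 228 262 [-28.   9.  34.] [80 84 85]
w20 228 264 [-28.   9.  36.] [74 83 80]
w20 228 266 [-27.   9.  38.] [69 78 78]
w20 228 268 [-27.  10.  41.] [55 59 61]
w20 228 270 [-27.   9.  42.] [44 47 47]
w20 228 272 [-26.   9.  43.] [23 28 29]
w20 228 274 [-26.  10.  47.] [20 20 25]
w8 185 246 [-88. -35. -80.] [78 78 82]
w8 185 248 [-88. -38. -81.] [76 75 79]
w8 185 250 [-88. -40. -80.] [76 75 81]
w8 185 252 [-89. -42. -81.] [79 78 82]
w8 185 254 [-89. -44. -80.] [81 79 84]
w8 185 256 [-89. -46. -82.] [75 77 79]
w8 185 258 [-89. -49. -82.] [77 80 82]
w8 185 260 [-89. -50. -80.] [77 76 80]
w8 185 262 [-89. -52. -80.] [77 76 80]
w8 185 264 [-90. -55. -82.] [80 80 84]
w8 185 266 [-90. -56. -81.] [80 80 85]
w8 185 268 [-47.  10.  41.] [148 157 157]
w8 185 270 [-46.  10.  43.] [180 191 192]
w8 185 272 [-46.  10.  44.] [160 171 171]
w8 185 274 [-46.  10.  45.] [ 97 102 104]
w8 190 246 [-84. -36. -82.] [78 78 82]
w8 190 248 [-84. -38. -81.] [78 79 82]
w8 190 250 [-83. -39. -80.] [78 79 82]
w8 190 252 [-84. -42. -81.] [81 82 83]
w8 190 254 [-84. -44. -81.] [79 77 81]
w8 190 256 [-84. -46. -80.] [83 81 83]
w8 190 258 [-84. -48. -81.] [75 76 78]
w8 190 260 [-84. -49. -80.] [81 80 84]
w8 190 262 [-84. -52. -80.] [77 78 80]
w8 190 264 [-85. -54. -81.] [79 78 81]
w8 190 266 [-85. -56. -81.] [82 81 84]
w8 190 268 [-45.   9.  39.] [62 62 61]
w8 190 270 [-44.  10.  41.] [59 61 61]
w8 190 272 [-45.   9.  41.] [62 64 66]
w8 190 274 [-44.   8.  43.] [63 65 66]
```

```bash
python3 - <<'E'
from h import *
d=load('s9');W=cloud(d);s=d['sense'];print(s['ee_pos'])
for u in (355,356,357):
    print([ (v,tuple((W[v,u]-s['ee_pos']).round(0))) for v in range(214,240,2)])
cv2.imwrite('pics/s9d.png',cv2.resize(d['image'][195:255,335:390],None,fx=10,fy=10,interpolation=cv2.INTER_NEAREST)[:,:,::-1])
E
```

```text
[ 608.72005449 -221.80667408   85.59002346]
[(214, (np.float64(-31.0), np.float64(-15.0), np.float64(71.0))), (216, (np.float64(-31.0), np.float64(-15.0), np.float64(67.0))), (218, (np.float64(-29.0), np.float64(-13.0), np.float64(60.0))), (220, (np.float64(-28.0), np.float64(-12.0), np.float64(55.0))), (222, (np.float64(-29.0), np.float64(-14.0), np.float64(52.0))), (224, (np.float64(-29.0), np.float64(-15.0), np.float64(47.0))), (226, (np.float64(-29.0), np.float64(-14.0), np.float64(42.0))), (228, (np.float64(-29.0), np.float64(-15.0), np.float64(38.0))), (230, (np.float64(-28.0), np.float64(-14.0), np.float64(32.0))), (232, (np.float64(-28.0), np.float64(-15.0), np.float64(28.0))), (234, (np.float64(-22.0), np.float64(-8.0), np.float64(18.0))), (236, (np.float64(-23.0), np.float64(-8.0), np.float64(13.0))), (238, (np.float64(-21.0), np.float64(-6.0), np.float64(7.0)))]
[(214, (np.float64(-29.0), np.float64(-15.0), np.float64(71.0))), (216, (np.float64(-31.0), np.float64(-18.0), np.float64(68.0))), (218, (np.float64(-27.0), np.float64(-14.0), np.float64(60.0))), (220, (np.float64(
[... 771 characters left out ...]
t64(-26.0), np.float64(-15.0), np.float64(60.0))), (220, (np.float64(-23.0), np.float64(-12.0), np.float64(54.0))), (222, (np.float64(-25.0), np.float64(-15.0), np.float64(51.0))), (224, (np.float64(-24.0), np.float64(-14.0), np.float64(45.0))), (226, (np.float64(-23.0), np.float64(-14.0), np.float64(40.0))), (228, (np.float64(-24.0), np.float64(-15.0), np.float64(37.0))), (230, (np.float64(-23.0), np.float64(-15.0), np.float64(31.0))), (232, (np.float64(-21.0), np.float64(-12.0), np.float64(24.0))), (234, (np.float64(-23.0), np.float64(-15.0), np.float64(22.0))), (236, (np.float64(-21.0), np.float64(-13.0), np.float64(16.0))), (238, (np.float64(-21.0), np.float64(-14.0), np.float64(11.0)))]
```

View pics/s9d.png

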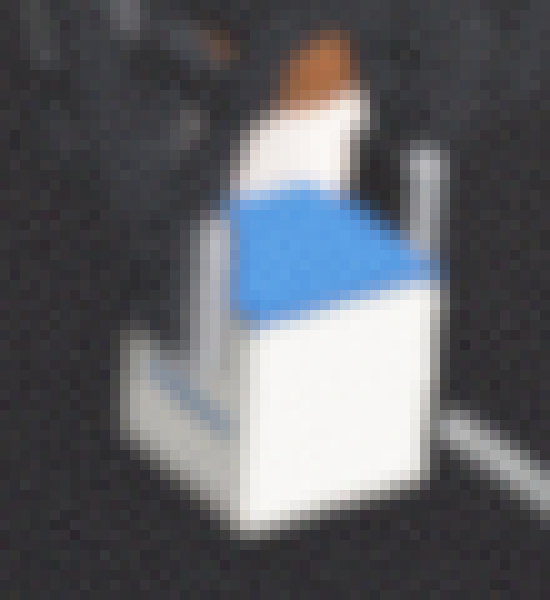

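>>> move_arm:
  plan:
    - [0.2,[0,0,0.05],0]
    - [0.2,[0,0.1,0.05],0]
    - [0.2,[0,0.2,0],0]
    - [0.2,[0,0.2,-0.1],0]
    - [0.2,[0,0.2,-0.18],0]

```text
time: 21.88
ee_pos: [514.5, 403.5, -8.7]
tool_rot: [[-0.062, 0.998, -0.001], [0.998, 0.062, 0.001], [0.001, -0.001, -1.0]]
wrist_force: [-0.7, 0.1, -0.4]
finger_gap: 0.798
```

>>> move_arm:
  plan:
    - [1,[0,0,0],0]
    - [1,[0,0,0],0]
    - [1,[0,0,0],0]
    - [1,[0,0,0],0]
    - [1,[0,0,0],0]

```text
time: 22.3
ee_pos: [515.7, 401.5, -7.2]
tool_rot: [[-0.059, 0.998, 0.0], [0.998, 0.059, 0.0], [0.0, 0.0, -1.0]]
wrist_force: [-0.0, 0.4, -1.0]
finger_gap: 0.512
```

>>> move_arm:
  plan:
    - [1,[0,0,0.15],0]
    - [1,[0,0,0.3],0]
    - [1,[0,0,0.45],0]
    - [1,[0,0,0.45],0]
    - [1,[0,0,0.45],0]

```text
time: 22.72
ee_pos: [516.6, 402.6, 39.8]
tool_rot: [[-0.059, 0.998, 0.003], [0.998, 0.059, 0.002], [0.002, 0.003, -1.0]]
wrist_force: [0.5, -0.2, -0.8]
finger_gap: 0.51
```

```bash
python3 tilt.py w21
```

```text
22.7167 [516.6 402.6  39.8] [ 0.5 -0.2 -0.8]
blue n 3869 normal [-0.014  1.     0.028] ctr [-1.6 22.9 36. ] tilt deg 88.4 [-25.7   3.1 -40. ] [25.1 59.8 74.7]
-25 53.8 | -20 53.5 | -15 53.5 | -10 53.8 | -5 53.7 | 0 53.8 | 5 53.6 | 10 53.6 | 15 53.6 | 20 54.1 | 25 53.8 | 30 -38.4 | 35 -38.5 | 40 -38.7 |
```

View pics/w21.png

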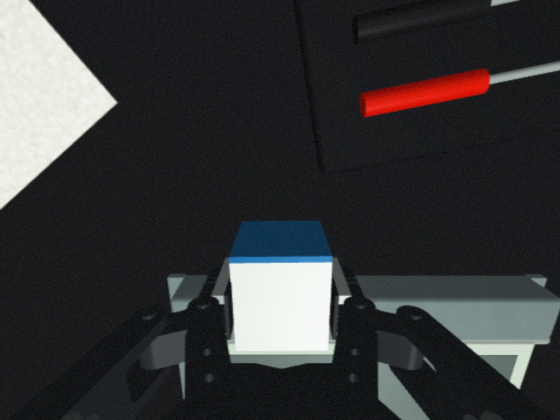

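>>> move_arm:
  plan:
    - [1,[0,-0.17,0],0]
    - [1,[0,-0.34,-0.05],0]
    - [1,[0,-0.34,-0.1],0]
    - [1,[0,-0.34,-0.13],0]
    - [1,[0,-0.34,-0.13],0]

```text
time: 23.18
ee_pos: [515.5, 366.8, 24.5]
tool_rot: [[-0.058, 0.998, -0.001], [0.998, 0.058, -0.001], [-0.001, -0.001, -1.0]]
wrist_force: [-1.1, -2.4, 3.6]
finger_gap: 0.512
```

>>> move_arm:
  plan:
    - [1,[0,0,0],0]
    - [1,[0,0,0],0]

```text
time: 23.35
ee_pos: [515.6, 367.3, 24.5]
tool_rot: [[-0.059, 0.998, 0.0], [0.998, 0.059, -0.001], [-0.001, -0.0, -1.0]]
wrist_force: [-1.1, -3.0, 4.7]
finger_gap: 0.514
```

>>> move_arm:
  plan:
    - [1,[0,0.03,0.01],0]
    - [1,[0,0.03,0.01],0]
    - [0.48,[0,0.03,0.01],0]
    - [0.45,[0,0.03,0.01],0]
    - [0.45,[0,0.03,0.01],0]

```text
time: 23.77
ee_pos: [515.1, 371.3, 25.3]
tool_rot: [[-0.06, 0.998, -0.0], [0.998, 0.06, 0.0], [0.0, -0.0, -1.0]]
wrist_force: [0.1, -0.5, -0.7]
finger_gap: 0.552
```

```bash
python3 tilt.py w22
```

```text
23.7667 [515.1 371.3  25.3] [ 0.1 -0.5 -0.7]
blue n 3495 normal [-0.055  0.239  0.969] ctr [  0.2  37.2 -19.2] tilt deg 13.8 [-25.4  -6.4 -26.1] [24.5 56.8 73.7]
-40 8.9 | -35 9.6 | -30 10.0 | -25 10.1 | -20 10.5 | -15 9.8 | -10 9.6 | -5 -24.5 | 20 9.1 | 25 31.6 | 30 -16.9 | 35 -17.4 | 40 -18.3 |
```

View pics/w22.png

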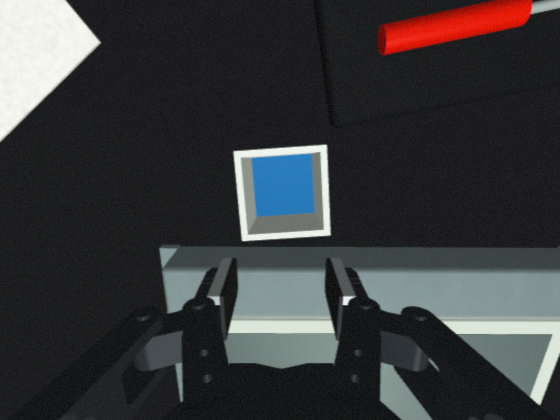

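```bash
cat > rim.py <<'E'
from h import *
import sys
def rim(d,zlo=44,zhi=56,ylo=340,yhi=520):
    W=cloud(d); im=d['image'].astype(int); white=(im.min(2)>110)&(im.max(2)-im.min(2)<60)
    m=white&(W[...,2]>zlo)&(W[...,2]<zhi)&(W[...,1]>ylo)&(W[...,1]<yhi)&(W[...,0]>380)&(W[...,0]<760)
    k,l,s,c=cv2.connectedComponentsWithStats(m.astype(np.uint8))
    for i in range(1,k):
        if s[i,4]<150: continue
        p=W[l==i]; r=cv2.minAreaRect(p[:,:2].astype(np.float32)); print(c[i].round(),s[i,4],'z',np.median(p[:,2]).round(1),'c',np.round(r[0],1),np.round(r[1],1),'ang',round(r[2],1))
if __name__=='__main__':
    n=sys.argv[2]; d=save(sys.argv[1],n); print(d['sense']['ee_pos'].round(1)); rim(d,*[float(a) for a in sys.argv[3:]])
E
python3 -c "
from rim import *
rim(load('w22'))"
```

```text
[282. 194.] 2580 z 51.3 c [512.1 414.7] [44.2 44.1] ang 7.4
```

>>> move_arm:
  plan:
    - [0.1,[0,0,0.3],0]
    - [0.1,[-0.03,0.2,0.3],0.06]
    - [0.1,[-0.03,0.44,0.2],0.06]
    - [0.1,[-0.03,0.44,0.1],0.06]
    - [0.1,[-0.03,0.44,0],0.06]

```text
time: 24.23
ee_pos: [511.5, 416.9, 24.9]
tool_rot: [[-0.125, 0.992, -0.0], [0.992, 0.125, 0.001], [0.001, -0.0, -1.0]]
wrist_force: [-0.6, -0.7, -0.1]
finger_gap: 0.904
```

>>> move_arm:
  plan:
    - [0.1,[0,0,-0.1],0]
    - [0.1,[0,0,-0.25],0]
    - [0.1,[0,0,-0.25],0]
    - [0.1,[0,0,-0.25],0]
    - [1,[0,0,-0.25],0]
  force: 30

```text
time: 24.65
ee_pos: [513.0, 414.0, 0.6]
tool_rot: [[-0.121, 0.993, 0.0], [0.993, 0.121, -0.0], [-0.0, 0.0, -1.0]]
wrist_force: [0.6, 0.1, 1.2]
finger_gap: 0.782
```

>>> move_arm:
  plan:
    - [1,[0,0,0],0]
    - [1,[0,0,0],0]
    - [1,[0,0,0],0]
    - [1,[0,0,0],0]
    - [1,[0,0,0],0]

```text
time: 25.07
ee_pos: [513.1, 415.0, 1.4]
tool_rot: [[-0.122, 0.993, 0.001], [0.993, 0.122, 0.001], [0.001, 0.001, -1.0]]
wrist_force: [-0.7, -0.3, 5.4]
finger_gap: 0.511
```

```bash
python3 rim.py wrist w23
```

```text
[513.1 415.    1.4]
[281. 305.] 3364 z 49.3 c [512.7 407.7] [46.4 45.8] ang 6.9
```

View pics/w23.png

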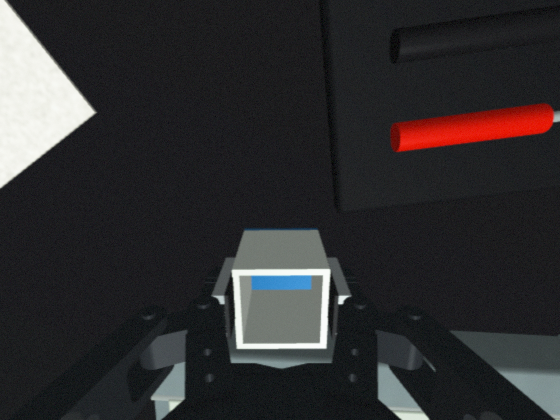

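```bash
python3 - <<'E'
from h import *
for n in ['w22','w23']:
    d=load(n);W=cloud(d);im=d['image'].astype(int); m=(im.min(2)>200)&(W[...,2]>40)&(W[...,2]<60)&(W[...,1]>375)&(W[...,1]<450)&(abs(W[...,0]-513)<26)
    p=W[m]; A=np.c_[p[:,:2]-p[:,:2].mean(0),np.ones(len(p))]; print(n,np.linalg.lstsq(A,p[:,2],rcond=None)[0].round(3),p.min(0).round(1),p.max(0).round(1))
E
```

```text
w22 [ 1.8000e-02 -1.4500e-01  5.2114e+01] [488.1 390.5  40.1] [536.5 439.1  57. ]
w23 [2.0000e-03 2.0000e-03 4.9745e+01] [488.4 383.2  47.2] [537.1 432.3  52.1]
```

>>> move_arm:
  plan:
    - [1,[0,0,0.3],0]
    - [1,[0,0,0.6],0]
    - [1,[0,-0.3,0.6],-0.06]
    - [1,[-0.02,-0.6,0.6],-0.06]
    - [1,[-0.02,-1,0.6],-0.06]

```text
time: 25.53
ee_pos: [509.3, 317.0, 60.5]
tool_rot: [[-0.064, 0.998, 0.0], [0.998, 0.064, 0.002], [0.002, 0.0, -1.0]]
wrist_force: [1.3, 0.2, -0.6]
finger_gap: 0.508
```

>>> move_arm:
  plan:
    - [1,[0,-0.26,0],0]
    - [1,[0,-0.26,-0.1],0]
    - [1,[0,-0.26,-0.2],0]
    - [1,[0,-0.26,-0.22],0]
    - [1,[0,-0.26,-0.22],0]

```text
time: 25.95
ee_pos: [509.1, 290.2, 37.1]
tool_rot: [[-0.061, 0.998, -0.002], [0.998, 0.061, -0.0], [0.0, -0.002, -1.0]]
wrist_force: [0.5, 0.0, -1.3]
finger_gap: 0.508
```

>>> move_arm:
  plan:
    - [1,[0,0,0],0]
    - [1,[0,0,0],0]
    - [1,[0,0,0],0]

```text
time: 26.2
ee_pos: [510.5, 289.6, 38.7]
tool_rot: [[-0.061, 0.998, 0.0], [0.998, 0.061, 0.0], [0.0, 0.0, -1.0]]
wrist_force: [0.3, 0.4, -0.0]
finger_gap: 0.509
```

```bash
python3 rim.py wrist w24 60 110 230 400; python3 deck.py scene sc24
```

```text
[510.5 289.6  38.7]
[281. 297.] 7471 z 79.8 c [510.5 282.2] [54.7 46.3] ang 3.8
deck slope x,y,z0 [6.00000e-04 3.70000e-03 3.33383e+01] 4319 hinge block z 33.25303310137586
```

>>> move_arm:
  plan:
    - [1,[0,0,-0.02],0]
    - [1,[0,0,-0.03],0]
    - [1,[0,0,-0.03],0]
    - [0.4,[0,0,-0.03],0]
    - [0.2,[0,0,-0.03],0]

```text
time: 26.72
ee_pos: [510.5, 288.7, 35.6]
tool_rot: [[-0.059, 0.998, 0.0], [0.998, 0.059, 0.0], [0.0, 0.0, -1.0]]
wrist_force: [-0.6, -0.2, -0.7]
finger_gap: 0.725
```

>>> move_arm:
  plan:
    - [0.2,[0,0,0],0]
    - [0.2,[0,0,0.2],0]
    - [0.1,[0,0,0.5],0]
    - [0,[0,-0.3,0.9],0]
    - [0,[0.2,-0.6,1],0]

```text
time: 27.13
ee_pos: [527.3, 234.4, 137.2]
tool_rot: [[-0.067, 0.998, -0.001], [0.998, 0.067, 0.004], [0.004, -0.001, -1.0]]
wrist_force: [0.7, -0.0, 0.1]
finger_gap: 0.996
```

>>> move_arm:
  plan:
    - [0,[0.2,-0.33,0.2],0]
    - [0,[0.4,-0.66,0.3],0]
    - [0,[0.4,-1,0.3],0]

```text
time: 27.38
ee_pos: [575.4, 128.3, 168.1]
tool_rot: [[-0.059, 0.998, 0.01], [0.998, 0.059, 0.0], [-0.001, 0.01, -1.0]]
wrist_force: [0.9, 0.3, -0.3]
finger_gap: 1.001
```

>>> move_arm:
  plan:
    - [0,[0,-0.4,0],0]
    - [0,[0,-0.8,0],0]
    - [0,[0,-1,0],0]

```text
time: 27.63
ee_pos: [569.2, 23.7, 165.6]
tool_rot: [[-0.053, 0.999, 0.001], [0.999, 0.053, -0.003], [-0.003, 0.001, -1.0]]
wrist_force: [-0.3, -0.0, 0.4]
finger_gap: 0.998
```

```bash
python3 deck.py scene sc25; python3 pots.py side s25
```

```text
deck slope x,y,z0 [7.00000e-04 3.70000e-03 3.34206e+01] 4338 hinge block z 33.18968915545232
27.6833 [569.2  20.3 166. ]
[294. 274.] 281 z 48.7 c [ 445.6 -226.5] size [46.3 43.6] ang 75.2
[400. 295.] 341 z 48.8 c [ 589.9 -378.4] size [45.9 43.7] ang 7.7
[342. 308.] 387 z 48.9 c [ 474.4 -358. ] size [45.4 43.9] ang 62.4
```

View pics/sc25.png

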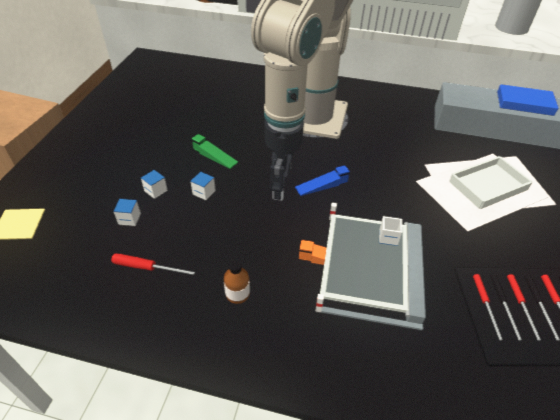

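>>> move_arm:
  plan:
    - [0,[-0.2,-0.33,0],-0.1]
    - [0,[-0.4,-0.66,0],-0.2]
    - [0,[-0.5,-1,0],-0.3]

```text
time: 27.98
ee_pos: [517.3, -68.8, 164.6]
tool_rot: [[0.255, 0.967, -0.002], [0.967, -0.255, 0.002], [0.001, -0.002, -1.0]]
wrist_force: [0.9, -0.4, -0.7]
finger_gap: 0.997
```

>>> move_arm:
  plan:
    - [0,[-0.2,-0.33,0],0]
    - [0,[-0.4,-0.66,-0.2],0]
    - [0,[-0.5,-1,-0.5],0]

```text
time: 28.23
ee_pos: [470.7, -165.7, 120.1]
tool_rot: [[0.251, 0.968, 0.003], [0.968, -0.251, -0.0], [0.0, 0.003, -1.0]]
wrist_force: [1.2, -0.5, 0.1]
finger_gap: 1.002
```

>>> move_arm:
  plan:
    - [0,[-0.2,-0.33,0],-0.02]
    - [0,[-0.25,-0.45,-0.1],-0.02]
    - [0,[-0.25,-0.45,-0.3],-0.02]
    - [0,[-0.25,-0.45,-0.3],-0.02]
    - [0,[-0.25,-0.45,-0.3],-0.02]

```text
time: 28.65
ee_pos: [445.8, -208.7, 88.5]
tool_rot: [[0.272, 0.962, -0.002], [0.962, -0.272, 0.002], [0.001, -0.002, -1.0]]
wrist_force: [1.3, 0.7, 0.1]
finger_gap: 1.0
```

```bash
python3 pots.py wrist w26;python3 -c "
from workcell import readout
s=readout.sense();print(s['q'].round(2),s['tool_rot'][:2,1])"
```

```text
28.65 [ 445.8 -208.7   88.5]
[286. 245.] 3118 z 49.8 c [ 444.1 -224.3] size [45.  44.1] ang 74.1
[352. 360.] 1012 z 49.8 c [ 470.  -344.7] size [36.5 33.7] ang 49.0
[-0.    0.67  0.58  2.07 -0.66  0.59  0.77] [ 0.9626348  -0.27080273]
```

View pics/w26.png

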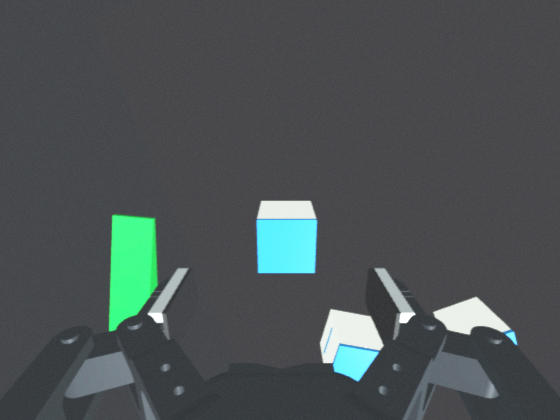

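>>> move_arm:
  plan:
    - [0,[-0.02,-0.16,-0.1],0]
    - [0,[-0.02,-0.16,-0.3],0]
    - [0,[-0.02,-0.16,-0.5],0]
    - [0,[-0.02,-0.16,-0.7],0]
    - [0,[-0.02,-0.16,-0.86],0]

```text
time: 29.12
ee_pos: [445.4, -224.8, 2.7]
tool_rot: [[0.27, 0.963, 0.001], [0.963, -0.27, 0.0], [0.0, 0.001, -1.0]]
wrist_force: [0.3, 0.0, 0.3]
finger_gap: 1.002
```

>>> move_arm:
  plan:
    - [0,[0,0,0],0]
    - [1,[0,0,0],0]
    - [1,[0,0,0],0]
    - [1,[0,0,0],0]
    - [1,[0,0,0],0]
  force: 30

```text
time: 29.53
ee_pos: [445.0, -226.1, 4.3]
tool_rot: [[0.272, 0.962, 0.002], [0.962, -0.272, -0.001], [-0.0, 0.002, -1.0]]
wrist_force: [0.5, 0.9, 4.4]
finger_gap: 0.513
```

>>> move_arm:
  plan:
    - [1,[0,0,0],0]
    - [1,[0,0,0],0]
    - [1,[0,0,0.2],0]
    - [1,[0,0,0.5],0]
    - [1,[0,0,0.8],0]

```text
time: 29.95
ee_pos: [443.2, -225.6, 83.9]
tool_rot: [[0.273, 0.962, -0.002], [0.962, -0.273, 0.001], [0.0, -0.002, -1.0]]
wrist_force: [1.0, -0.4, 0.0]
finger_gap: 0.51
```

>>> move_arm:
  plan:
    - [1,[0.3,0.33,0.2],0.1]
    - [1,[0.5,0.66,0.4],0.2]
    - [1,[0.5,1,0.4],0.3]

```text
time: 30.2
ee_pos: [499.8, -127.8, 126.8]
tool_rot: [[-0.041, 0.999, 0.01], [0.999, 0.041, -0.005], [-0.005, 0.01, -1.0]]
wrist_force: [1.9, 0.5, -0.2]
finger_gap: 0.512
```

>>> move_arm:
  plan:
    - [1,[0.15,0.33,0],0.02]
    - [1,[0.3,0.66,0],0.02]
    - [1,[0.3,1,0],0.02]

```text
time: 30.45
ee_pos: [527.4, -23.9, 124.0]
tool_rot: [[-0.061, 0.998, 0.005], [0.998, 0.061, -0.0], [-0.001, 0.005, -1.0]]
wrist_force: [0.6, 0.4, -1.1]
finger_gap: 0.506
```

```bash
python3 tilt.py w27
```

```text
30.45 [527.4 -23.9 124. ] [ 0.6  0.4 -1.1]
blue n 7726 normal [-0.004  0.005  1.   ] ctr [-1.9  3.8 45.4] tilt deg 0.3 [-24.1 -21.1  29.6] [23.9 24.5 51.4]
-20 46.7 | -15 46.7 | -10 47.0 | -5 47.1 | 0 47.0 | 5 47.1 | 10 47.1 | 15 47.2 | 20 46.9 | 25 47.0 |
```

View pics/w27.png

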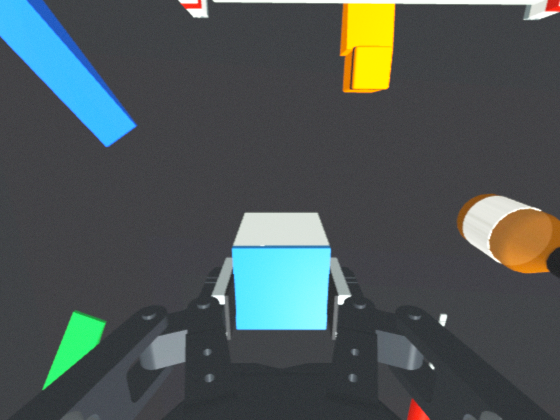

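>>> move_arm:
  plan:
    - [1,[0,0.33,0.1],0]
    - [1,[0,0.66,0.1],0]
    - [1,[0,1,0.1],0]

```text
time: 30.75
ee_pos: [524.0, 74.9, 133.9]
tool_rot: [[-0.058, 0.998, 0.001], [0.998, 0.058, 0.0], [0.0, 0.001, -1.0]]
wrist_force: [0.6, 0.3, -1.2]
finger_gap: 0.505
```

>>> move_arm:
  plan:
    - [1,[0,0.33,0],0]
    - [1,[0,0.66,0],0]
    - [1,[0,1,0],0]

```text
time: 31.0
ee_pos: [523.5, 175.4, 133.5]
tool_rot: [[-0.059, 0.998, 0.0], [0.998, 0.059, 0.0], [0.0, 0.0, -1.0]]
wrist_force: [0.8, -0.2, -0.6]
finger_gap: 0.506
```

>>> move_arm:
  plan:
    - [1,[0,0.33,0],0]
    - [1,[0,0.66,0],0]
    - [1,[0,1,0],0]

```text
time: 31.25
ee_pos: [523.4, 275.4, 133.4]
tool_rot: [[-0.059, 0.998, -0.0], [0.998, 0.059, -0.0], [-0.0, -0.0, -1.0]]
wrist_force: [0.1, -0.4, -0.8]
finger_gap: 0.505
```

>>> move_arm:
  plan:
    - [1,[-0.05,0.33,0],0]
    - [1,[-0.08,0.66,0],0]
    - [1,[-0.08,0.92,-0.2],0]
    - [1,[-0.08,0.92,-0.5],0]
    - [1,[-0.08,0.92,-0.8],0]

```text
time: 31.67
ee_pos: [515.5, 369.4, 52.8]
tool_rot: [[-0.064, 0.998, 0.002], [0.998, 0.064, 0.002], [0.002, 0.002, -1.0]]
wrist_force: [-0.0, -0.0, -0.4]
finger_gap: 0.509
```

>>> move_arm:
  plan:
    - [1,[0,0,0],0]
    - [1,[0,0,0],0]
    - [1,[0,0,0],0]

```text
time: 31.92
ee_pos: [517.2, 365.6, 54.6]
tool_rot: [[-0.058, 0.998, 0.002], [0.998, 0.058, 0.0], [0.0, 0.002, -1.0]]
wrist_force: [-0.1, 0.6, -0.4]
finger_gap: 0.507
```

>>> move_arm:
  plan:
    - [1,[0,0.03,-0.06],0]
    - [1,[0,0.03,-0.12],0]
    - [1,[0,0.03,-0.155],0]
    - [1,[0,0.03,-0.155],0]
    - [1,[0,0.03,-0.155],0]

```text
time: 32.33
ee_pos: [516.3, 369.9, 38.2]
tool_rot: [[-0.059, 0.998, 0.001], [0.998, 0.059, 0.002], [0.002, 0.001, -1.0]]
wrist_force: [-0.7, 1.7, 3.5]
finger_gap: 0.51
```

```bash
python3 tilt.py w28; python3 - <<'E'
from h import *
W=cloud(load('w28'));m=(W[...,2]>29)&(W[...,2]<38)&(W[...,1]>340)&(W[...,1]<420);p=W[m]
for x in range(450,700,30):
    q=p[abs(p[:,0]-x)<6]
    if len(q)>20: print(x,np.percentile(q[:,1],[99]).round(1),len(q))
E
```

```text
32.3333 [516.3 369.9  38.2] [-0.7  1.7  3.5]
blue n 7956 normal [-0.003  0.007  1.   ] ctr [-1.1  3.3 45.5] tilt deg 0.4 [-25.1 -21.6  30.3] [25.9 24.4 72.1]
-20 46.8 | -15 46.7 | -10 46.9 | -5 47.0 | 0 46.9 | 5 47.1 | 10 47.2 | 15 46.9 | 20 46.8 | 25 46.5 | 30 -36.8 | 35 -37.1 | 40 -37.1 | 450 [360.7] 559
480 [362.3] 135
510 [393.5] 51
570 [367.1] 631
600 [368.9] 761
630 [370.6] 814
660 [372.1] 830
690 [373.6] 835
```

>>> move_arm:
  plan:
    - [1,[0,0,0.02],0]
    - [0.48,[0,0,0.02],0]
    - [0.45,[0,0,0.02],0]
    - [0.45,[0,0,0.02],0]
    - [0.45,[0,0,0.02],0]

```text
time: 32.8
ee_pos: [515.9, 368.9, 39.3]
tool_rot: [[-0.059, 0.998, -0.0], [0.998, 0.059, -0.0], [-0.0, -0.0, -1.0]]
wrist_force: [0.4, 0.4, 0.1]
finger_gap: 0.549
```

```bash
python3 tilt.py w29
```

```text
32.8 [515.9 368.9  39.3] [0.4 0.4 0.1]
-40 -4.6 | -35 -4.7 | -30 -4.6 | -25 -4.1 | -20 -4.1 | -15 -4.2 | -10 -3.9 | -5 -4.6 | 15 8.8 | 20 9.3 | 25 8.8 | 30 8.3 | 35 8.0 | 40 7.7 |
```

View pics/w29.png

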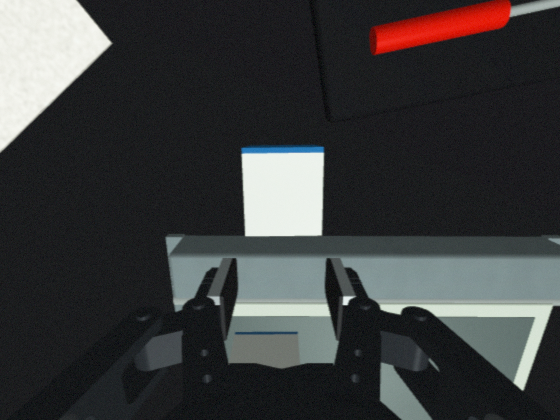

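>>> move_arm:
  plan:
    - [0.2,[0,0.2,0.2],0]
    - [0.2,[0,0.3,0.2],0]
    - [0.2,[0,0.3,0.2],0]
    - [0.2,[0,0.3,0.2],0]

```text
time: 33.18
ee_pos: [515.3, 399.6, 58.9]
tool_rot: [[-0.061, 0.998, -0.001], [0.998, 0.061, -0.0], [-0.0, -0.001, -1.0]]
wrist_force: [0.2, -0.5, -0.3]
finger_gap: 0.798
```

```bash
python3 rim.py wrist w30 38 49 350 500
```

```text
[515.3 399.6  58.9]
[280. 235.] 4341 z 43.8 c [513.5 402.7] [44.2 47.8] ang 3.9
```

View pics/w30.png

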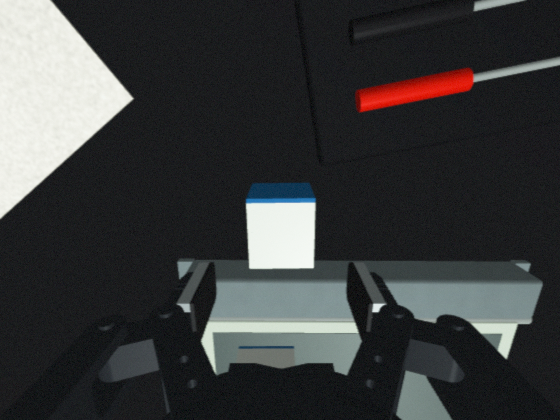

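>>> move_arm:
  plan:
    - [0.2,[-0.02,0.04,-0.2],0]
    - [0.2,[-0.02,0.04,-0.4],0]
    - [0.2,[-0.02,0.04,-0.6],0]
    - [0.2,[-0.02,0.04,-0.67],0]
    - [0.2,[-0.02,0.04,-0.67],0]

```text
time: 33.65
ee_pos: [512.4, 400.9, -10.0]
tool_rot: [[-0.058, 0.998, -0.004], [0.998, 0.058, -0.003], [-0.003, -0.004, -1.0]]
wrist_force: [-0.7, 0.2, -0.9]
finger_gap: 0.801
```

>>> move_arm:
  plan:
    - [1,[0,0,0],0]
    - [1,[0,0,0],0]
    - [1,[0,0,0],0]
    - [1,[0,0,0],0]
    - [1,[0,0,0],0]
  force: 30

```text
time: 34.07
ee_pos: [514.9, 403.4, -6.3]
tool_rot: [[-0.059, 0.998, 0.002], [0.998, 0.059, 0.001], [0.001, 0.002, -1.0]]
wrist_force: [-0.4, -0.4, 4.3]
finger_gap: 0.508
```

>>> move_arm:
  plan:
    - [1,[0,0,0.15],0]
    - [1,[0,0,0.3],0]
    - [1,[0,0,0.5],0]
    - [1,[0,0,0.5],0]
    - [1,[0,0,0.5],0]

```text
time: 34.48
ee_pos: [515.1, 404.0, 44.8]
tool_rot: [[-0.059, 0.998, 0.003], [0.998, 0.059, 0.002], [0.002, 0.003, -1.0]]
wrist_force: [-0.2, 0.2, -0.3]
finger_gap: 0.512
```

```bash
python3 tilt.py w31
```

```text
34.4833 [515.1 404.   44.8] [-0.2  0.2 -0.3]
blue n 3581 normal [ 0.016 -0.998 -0.053] ctr [-1.8 26.1 34.4] tilt deg -93.1 [-25.3  -3.5 -35.5] [25.8 57.1 74.3]
-25 49.9 | -20 51.3 | -15 51.2 | -10 51.5 | -5 51.5 | 0 51.6 | 5 51.8 | 10 51.7 | 15 51.5 | 20 51.6 | 25 51.4 |
```

>>> move_arm:
  plan:
    - [1,[0,-0.17,0],0]
    - [1,[0,-0.34,-0.05],0]
    - [1,[0,-0.34,-0.1],0]
    - [1,[0,-0.34,-0.15],0]
    - [1,[0,-0.34,-0.175],0]

```text
time: 34.95
ee_pos: [513.9, 368.9, 26.4]
tool_rot: [[-0.059, 0.998, -0.001], [0.998, 0.059, 0.0], [0.0, -0.001, -1.0]]
wrist_force: [-9.2, -3.6, 38.0]
finger_gap: 0.511
```

>>> move_arm:
  plan:
    - [1,[0,0,0],0]
    - [1,[0,0,0],0]
    - [1,[0,0,0],0]

```text
time: 35.2
ee_pos: [513.8, 369.0, 26.5]
tool_rot: [[-0.06, 0.998, -0.001], [0.998, 0.06, 0.0], [0.0, -0.001, -1.0]]
wrist_force: [-3.9, -4.0, 16.5]
finger_gap: 0.506
```

>>> move_arm:
  plan:
    - [1,[0,0.02,0.02],0]
    - [1,[0,0.02,0.02],0]
    - [0.48,[0,0.02,0.02],0]
    - [0.45,[0,0.02,0.02],0]
    - [0.45,[0,0.02,0.02],0]

```text
time: 35.62
ee_pos: [513.6, 371.4, 26.4]
tool_rot: [[-0.06, 0.998, -0.001], [0.998, 0.06, -0.0], [-0.0, -0.001, -1.0]]
wrist_force: [0.6, 0.0, 1.0]
finger_gap: 0.55
```

>>> move_arm:
  plan:
    - [0.3,[0,0.1,0.2],0]
    - [0.1,[0,0.2,0.3],0]
    - [0.1,[0,0.2,0.3],0]
    - [0.1,[0,0.2,0.3],0]

```text
time: 35.95
ee_pos: [513.8, 391.7, 56.9]
tool_rot: [[-0.061, 0.998, 0.0], [0.998, 0.061, 0.001], [0.001, 0.0, -1.0]]
wrist_force: [-0.1, -0.5, -0.7]
finger_gap: 0.901
```

```bash
python3 rim.py wrist w32
```

```text
[513.8 391.7  56.9]
[281. 219.] 1646 z 49.5 c [512.2 408.5] [44.  44.9] ang 7.4
```

View pics/w32.png

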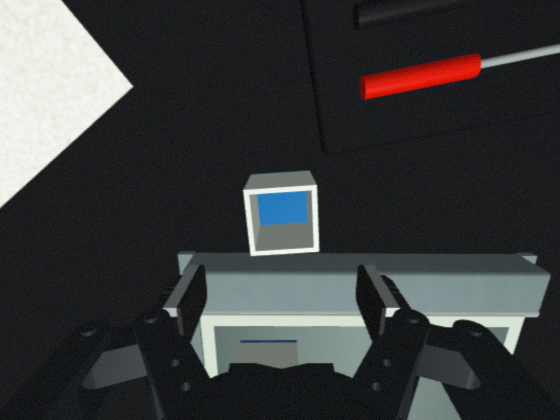

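>>> move_arm:
  plan:
    - [0.1,[-0.01,0.17,0],0.06]
    - [0.1,[-0.01,0.17,-0.15],0.06]
    - [0.1,[-0.01,0.17,-0.35],0.06]
    - [0.1,[-0.01,0.17,-0.55],0.06]
    - [0.1,[-0.01,0.17,-0.56],0.06]

```text
time: 36.42
ee_pos: [509.4, 405.1, -4.4]
tool_rot: [[-0.12, 0.993, -0.007], [0.993, 0.12, -0.005], [-0.004, -0.008, -1.0]]
wrist_force: [-0.9, -0.6, -0.5]
finger_gap: 0.901
```

>>> move_arm:
  plan:
    - [0.1,[0,0,0],0]
    - [1,[0,0,0],0]
    - [1,[0,0,0],0]
    - [1,[0,0,0],0]
    - [1,[0,0,0],0]
  force: 30

```text
time: 36.83
ee_pos: [513.8, 408.5, 2.2]
tool_rot: [[-0.122, 0.993, 0.002], [0.993, 0.122, 0.001], [0.001, 0.002, -1.0]]
wrist_force: [0.3, -0.6, 3.2]
finger_gap: 0.511
```

>>> move_arm:
  plan:
    - [1,[0,0,0],0]
    - [1,[0,0,0.3],0]
    - [1,[0,0,0.6],0]
    - [1,[0.3,0,0.7],-0.06]
    - [1,[0.5,-0.2,0.7],-0.06]

```text
time: 37.25
ee_pos: [564.8, 395.2, 74.6]
tool_rot: [[-0.064, 0.998, 0.006], [0.998, 0.064, 0.008], [0.007, 0.006, -1.0]]
wrist_force: [1.4, 1.1, -0.7]
finger_gap: 0.51
```

>>> move_arm:
  plan:
    - [1,[0.35,-0.2,0],0]
    - [1,[0.7,-0.4,0],0]
    - [1,[0.88,-0.7,0],0]
    - [1,[0.88,-0.98,0],0]
    - [1,[0.88,-0.98,0],0]

```text
time: 37.67
ee_pos: [653.4, 279.1, 71.4]
tool_rot: [[-0.049, 0.999, 0.001], [0.999, 0.049, -0.007], [-0.007, 0.001, -1.0]]
wrist_force: [0.1, -1.1, -1.2]
finger_gap: 0.509
```

```bash
python3 rim.py wrist w33 110 135 200 400
```

```text
[653.4 279.1  71.4]
[281. 290.] 4096 z 118.1 c [651.8 280.1] [47.5 46.1] ang 1.3
```

View pics/w33.png

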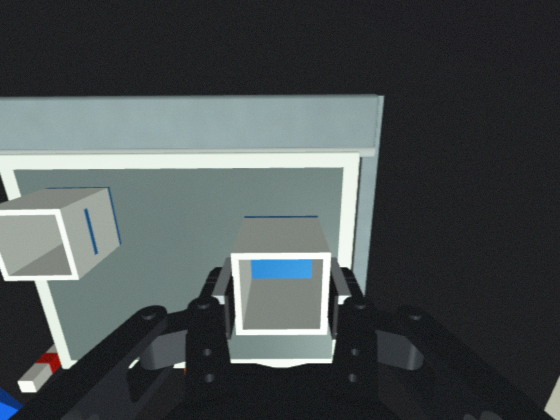

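>>> move_arm:
  plan:
    - [1,[0,0,-0.1],0]
    - [1,[0,0,-0.2],0]
    - [1,[0,0,-0.3],0]
    - [1,[0,0,-0.32],0]
    - [1,[0,0,-0.32],0]

```text
time: 38.13
ee_pos: [649.5, 291.3, 37.2]
tool_rot: [[-0.061, 0.998, -0.002], [0.998, 0.061, -0.0], [-0.0, -0.003, -1.0]]
wrist_force: [-0.6, -0.2, -0.7]
finger_gap: 0.509
```

>>> move_arm:
  plan:
    - [1,[0,0,0],0]
    - [1,[0,0,0],0]
    - [1,[0,0,0],0]

```text
time: 38.38
ee_pos: [651.2, 290.2, 39.3]
tool_rot: [[-0.059, 0.998, 0.001], [0.998, 0.059, 0.0], [0.0, 0.001, -1.0]]
wrist_force: [-0.2, -0.3, -0.3]
finger_gap: 0.509
```

>>> move_arm:
  plan:
    - [1,[0,0,-0.02],0]
    - [1,[0,0,-0.025],0]
    - [1,[0,0,-0.025],0]
    - [0.4,[0,0,-0.025],0]
    - [0.2,[0,0,-0.025],0]

```text
time: 38.8
ee_pos: [651.1, 290.1, 36.6]
tool_rot: [[-0.059, 0.998, 0.0], [0.998, 0.059, 0.0], [0.0, 0.0, -1.0]]
wrist_force: [-0.1, -0.3, -0.4]
finger_gap: 0.725
```

>>> move_arm:
  plan:
    - [0.2,[0,0,0],0]
    - [0.2,[0,0,0.2],0]
    - [0.1,[0,0,0.5],0]
    - [0,[0,-0.3,0.9],0]
    - [0,[0,-0.6,1],0]

```text
time: 39.22
ee_pos: [652.4, 234.9, 139.8]
tool_rot: [[-0.067, 0.998, 0.005], [0.998, 0.067, 0.004], [0.004, 0.005, -1.0]]
wrist_force: [0.4, -0.9, 1.5]
finger_gap: 1.003
```

>>> move_arm:
  plan:
    - [0,[-0.1,-0.33,0.3],0]
    - [0,[-0.2,-0.66,0.5],0]
    - [0,[-0.3,-1,0.5],0]

```text
time: 39.47
ee_pos: [623.6, 128.8, 191.2]
tool_rot: [[-0.06, 0.998, 0.008], [0.998, 0.06, 0.002], [0.001, 0.008, -1.0]]
wrist_force: [1.9, -0.1, -0.1]
finger_gap: 1.001
```

>>> move_arm:
  plan:
    - [0,[-0.1,-0.33,0],0]
    - [0,[-0.2,-0.66,0],0]
    - [0,[-0.3,-1,0],0]

```text
time: 39.72
ee_pos: [590.4, 28.9, 187.0]
tool_rot: [[-0.06, 0.998, 0.001], [0.998, 0.06, 0.001], [0.001, 0.001, -1.0]]
wrist_force: [0.3, -0.4, -0.0]
finger_gap: 1.001
```

>>> move_arm:
  plan:
    - [0,[0,-0.33,0],0]
    - [0,[0,-0.66,0],0]
    - [0,[0,-1,0],0]

```text
time: 39.97
ee_pos: [590.8, -71.1, 186.9]
tool_rot: [[-0.06, 0.998, 0.001], [0.998, 0.06, 0.001], [0.0, 0.001, -1.0]]
wrist_force: [0.7, 0.3, -0.3]
finger_gap: 1.002
```

```bash
python3 deck.py scene sc34; python3 pots.py side s34; python3 pots.py wrist w34
```

```text
deck slope x,y,z0 [7.00000e-04 4.10000e-03 3.34139e+01] 3715 hinge block z 33.24528557171631
40.0167 [590.1 -81.8 187.9]
[400. 295.] 338 z 48.9 c [ 589.5 -378.3] size [46.  44.1] ang 6.9
[342. 308.] 388 z 48.9 c [ 474.3 -358. ] size [46.5 43.7] ang 62.3
40.0667 [590.3 -78.6 187.8]
```

View pics/sc34.png

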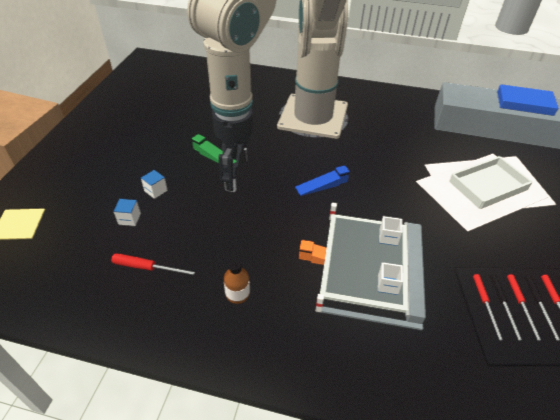

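>>> move_arm:
  plan:
    - [0,[0,-0.33,0],0.05]
    - [0,[0,-0.66,0],0.05]
    - [0,[0,-1,0],0.05]

```text
time: 40.37
ee_pos: [591.6, -168.5, 186.4]
tool_rot: [[-0.115, 0.993, 0.0], [0.993, 0.115, 0.001], [0.001, 0.001, -1.0]]
wrist_force: [0.5, -0.9, -0.0]
finger_gap: 0.997
```

>>> move_arm:
  plan:
    - [0,[0,-0.33,0],0]
    - [0,[0,-0.66,0],0]
    - [0,[0,-1,-0.3],0]

```text
time: 40.62
ee_pos: [594.8, -269.8, 163.6]
tool_rot: [[-0.113, 0.994, 0.01], [0.994, 0.113, -0.004], [-0.005, 0.009, -1.0]]
wrist_force: [1.1, -0.7, 1.2]
finger_gap: 0.998
```

>>> move_arm:
  plan:
    - [0,[0,-0.33,-0.2],0]
    - [0,[0,-0.66,-0.5],0]
    - [0,[0,-1,-0.65],0]
    - [0,[0,-1,-0.65],0]
    - [0,[0,-1,-0.65],0]

```text
time: 41.03
ee_pos: [589.4, -368.6, 92.1]
tool_rot: [[-0.108, 0.994, -0.003], [0.994, 0.108, 0.0], [0.001, -0.003, -1.0]]
wrist_force: [-0.1, 1.7, 0.8]
finger_gap: 1.0
```

```bash
python3 pots.py wrist w35;python3 -c "
from workcell import readout
s=readout.sense();print(s['q'].round(2),s['tool_rot'][:2,1])"
```

```text
41.0333 [ 589.4 -368.6   92.1]
[126. 192.] 3649 z 49.8 c [ 472.7 -355.5] size [44.9 44.6] ang 62.0
[279. 233.] 3003 z 49.7 c [ 588.3 -376.1] size [44.1 45.2] ang 8.3
[ 0.23  0.88  0.54  1.48 -0.53  0.92  1.04] [0.99382464 0.11096076]
```

View pics/w35.png

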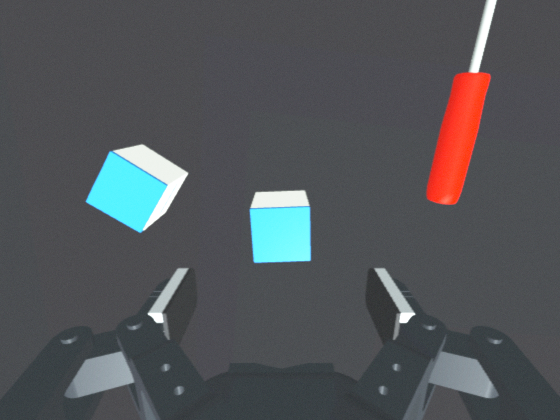

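>>> move_arm:
  plan:
    - [0,[-0.01,-0.05,-0.2],0]
    - [0,[-0.01,-0.05,-0.4],0]
    - [0,[-0.01,-0.05,-0.6],0]
    - [0,[-0.01,-0.05,-0.8],0]
    - [0,[-0.01,-0.05,-0.89],0]

```text
time: 41.5
ee_pos: [590.8, -368.1, 3.2]
tool_rot: [[-0.115, 0.993, -0.001], [0.993, 0.115, 0.003], [0.004, -0.001, -1.0]]
wrist_force: [-0.8, 0.4, -0.0]
finger_gap: 0.998
```

>>> move_arm:
  plan:
    - [0,[0,0,0],0]
    - [0,[0,0,0],0]
    - [1,[0,0,0],0]
    - [1,[0,0,0],0]
    - [1,[0,0,0],0]
  force: 30

```text
time: 41.92
ee_pos: [590.8, -372.6, 6.3]
tool_rot: [[-0.112, 0.994, 0.002], [0.994, 0.112, -0.001], [-0.001, 0.002, -1.0]]
wrist_force: [-0.4, 0.2, -0.3]
finger_gap: 0.603
```

>>> move_arm:
  plan:
    - [1,[0,0,0],0]
    - [1,[0,0,0],0]
    - [1,[0,0,0],0]
    - [1,[0,0,0.3],0]
    - [1,[0,0,0.6],0]

```text
time: 42.33
ee_pos: [588.4, -370.9, 63.5]
tool_rot: [[-0.111, 0.994, -0.004], [0.994, 0.111, 0.003], [0.003, -0.004, -1.0]]
wrist_force: [-0.2, 1.3, -0.4]
finger_gap: 0.512
```

>>> move_arm:
  plan:
    - [1,[0,0.1,0.3],0]
    - [1,[0,0.4,0.6],-0.05]
    - [1,[0,0.7,0.7],-0.05]
    - [1,[0,1,0.7],-0.05]

```text
time: 42.67
ee_pos: [591.6, -272.9, 138.6]
tool_rot: [[-0.058, 0.998, 0.006], [0.998, 0.058, -0.003], [-0.003, 0.006, -1.0]]
wrist_force: [0.7, 1.2, -1.4]
finger_gap: 0.507
```

```bash
python3 tilt.py w36
```

```text
42.6667 [ 591.6 -272.9  138.6] [ 0.7  1.2 -1.4]
blue n 5926 normal [-0.008  0.008  1.   ] ctr [-5.1  0.3 43.4] tilt deg 0.4 [-23.7 -26.2  27.8] [23.2 19.8 51.1]
-25 44.4 | -20 44.9 | -15 44.7 | -10 44.6 | -5 45.1 | 0 45.1 | 5 44.8 | 10 44.7 | 15 44.7 | 20 45.0 |
```

>>> move_arm:
  plan:
    - [1,[0,0.33,0],0]
    - [1,[-0.05,0.66,0],0]
    - [1,[-0.1,1,0],0]

```text
time: 42.97
ee_pos: [579.5, -171.3, 134.7]
tool_rot: [[-0.058, 0.998, -0.0], [0.998, 0.058, -0.0], [-0.0, -0.0, -1.0]]
wrist_force: [1.2, 0.7, -1.3]
finger_gap: 0.509
```

>>> move_arm:
  plan:
    - [1,[0,0.33,0],0]
    - [1,[-0.05,0.66,0],0]
    - [1,[-0.1,1,0],0]

```text
time: 43.22
ee_pos: [569.6, -70.8, 134.7]
tool_rot: [[-0.059, 0.998, -0.0], [0.998, 0.059, 0.0], [0.0, -0.0, -1.0]]
wrist_force: [0.8, 0.8, -1.4]
finger_gap: 0.509
```

>>> move_arm:
  plan:
    - [1,[0,0.33,0],0]
    - [1,[-0.05,0.66,0],0]
    - [1,[-0.1,1,0],0]

```text
time: 43.47
ee_pos: [559.6, 29.1, 134.8]
tool_rot: [[-0.059, 0.998, -0.0], [0.998, 0.059, -0.0], [-0.0, -0.0, -1.0]]
wrist_force: [-0.1, 0.2, -1.3]
finger_gap: 0.512
```

>>> move_arm:
  plan:
    - [1,[0,0.33,0],0]
    - [1,[-0.05,0.66,0],0]
    - [1,[-0.1,1,0],0]

```text
time: 43.72
ee_pos: [549.7, 129.1, 134.8]
tool_rot: [[-0.059, 0.998, 0.0], [0.998, 0.059, -0.0], [-0.0, -0.0, -1.0]]
wrist_force: [-0.5, -0.2, 0.2]
finger_gap: 0.514
```

>>> move_arm:
  plan:
    - [1,[0,0.33,0],0]
    - [1,[-0.05,0.66,0],0]
    - [1,[-0.1,1,0],0]

```text
time: 43.97
ee_pos: [539.6, 229.1, 134.7]
tool_rot: [[-0.059, 0.998, -0.0], [0.998, 0.059, -0.0], [-0.0, -0.0, -1.0]]
wrist_force: [1.0, -0.3, -1.6]
finger_gap: 0.507
```

>>> move_arm:
  plan:
    - [1,[-0.1,0.33,0],0]
    - [1,[-0.2,0.66,0],0]
    - [1,[-0.25,1,0],0]

```text
time: 44.22
ee_pos: [513.2, 329.2, 134.5]
tool_rot: [[-0.059, 0.998, -0.002], [0.998, 0.059, -0.0], [-0.0, -0.002, -1.0]]
wrist_force: [0.1, 0.7, -1.8]
finger_gap: 0.505
```

>>> move_arm:
  plan:
    - [1,[0,0.2,0],0]
    - [1,[0,0.47,0],0]
    - [1,[0,0.47,-0.3],0]
    - [1,[0,0.47,-0.6],0]
    - [1,[0,0.47,-0.8],0]

```text
time: 44.63
ee_pos: [513.3, 375.1, 52.2]
tool_rot: [[-0.061, 0.998, -0.002], [0.998, 0.061, -0.001], [-0.001, -0.003, -1.0]]
wrist_force: [-1.2, -0.2, -1.6]
finger_gap: 0.51
```

>>> move_arm:
  plan:
    - [1,[0,0,0],0]
    - [1,[0,0,0],0]
    - [1,[0,0,0],0]

```text
time: 44.88
ee_pos: [516.1, 374.8, 56.1]
tool_rot: [[-0.059, 0.998, 0.002], [0.998, 0.059, 0.001], [0.001, 0.002, -1.0]]
wrist_force: [1.0, -0.8, -0.2]
finger_gap: 0.506
```

```bash
python3 tilt.py w37
```

```text
44.8833 [516.1 374.8  56.1] [ 1.  -0.8 -0.2]
blue n 7492 normal [-0.006  0.002  1.   ] ctr [-1.1 -1.7 43.5] tilt deg 0.1 [-25.2 -26.3  27.7] [25.6 19.4 74.1]
-25 44.4 | -20 44.9 | -15 44.8 | -10 45.0 | -5 45.0 | 0 44.7 | 5 44.9 | 10 45.0 | 15 45.0 | 20 44.7 |
```

>>> move_arm:
  plan:
    - [1,[0,0,-0.05],0]
    - [1,[0,0,-0.1],0]
    - [1,[0,0,-0.14],0]
    - [1,[0,0,-0.15],0]
    - [1,[0,0,-0.15],0]

```text
time: 45.35
ee_pos: [514.9, 375.1, 40.2]
tool_rot: [[-0.059, 0.998, -0.0], [0.998, 0.059, 0.001], [0.001, -0.0, -1.0]]
wrist_force: [-1.1, 0.9, 1.7]
finger_gap: 0.513
```

>>> move_arm:
  plan:
    - [1,[0,0,0],0]
    - [1,[0,0,0],0]

```text
time: 45.52
ee_pos: [514.9, 375.2, 40.2]
tool_rot: [[-0.059, 0.998, 0.0], [0.998, 0.059, 0.001], [0.001, 0.0, -1.0]]
wrist_force: [-2.2, 0.6, 3.1]
finger_gap: 0.509
```

>>> move_arm:
  plan:
    - [1,[0,0,0.01],0]
    - [0.48,[0,0,0.01],0]
    - [0.45,[0,0,0.01],0]
    - [0.45,[0,0,0.01],0]
    - [0.45,[0,0,0.01],0]

```text
time: 45.93
ee_pos: [515.0, 374.7, 40.8]
tool_rot: [[-0.059, 0.998, 0.0], [0.998, 0.059, -0.0], [-0.0, 0.0, -1.0]]
wrist_force: [-0.3, -0.2, 0.3]
finger_gap: 0.549
```

>>> move_arm:
  plan:
    - [0.45,[0,0,0],0]
    - [0.2,[0,0.2,0.2],0]
    - [0.2,[0,0.25,0.2],0]
    - [0.2,[0,0.25,0.2],0]
    - [0.2,[0,0.25,0.2],0]

```text
time: 46.35
ee_pos: [514.5, 399.8, 60.4]
tool_rot: [[-0.06, 0.998, -0.0], [0.998, 0.06, -0.0], [-0.0, -0.0, -1.0]]
wrist_force: [-0.3, 0.0, 0.1]
finger_gap: 0.798
```

```bash
python3 rim.py wrist w38 38 53 350 500
```

```text
[514.5 399.8  60.4]
[283. 232.] 4312 z 43.7 c [514.7 404.6] [44.1 47.8] ang 8.9
```

View pics/w38.png

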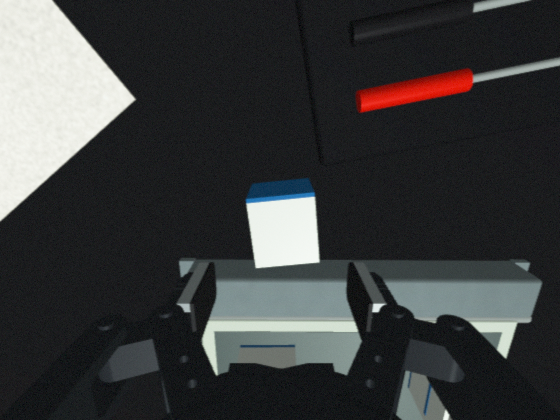

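>>> move_arm:
  plan:
    - [0.2,[0,0.06,-0.1],0.09]
    - [0.2,[0,0.06,-0.3],0.09]
    - [0.2,[0,0.06,-0.5],0.09]
    - [0.2,[0,0.06,-0.65],0.09]
    - [0.2,[0,0.06,-0.68],0.09]

```text
time: 46.82
ee_pos: [512.9, 403.6, -10.5]
tool_rot: [[-0.152, 0.988, -0.005], [0.988, 0.152, -0.004], [-0.003, -0.005, -1.0]]
wrist_force: [-0.7, -1.0, 0.3]
finger_gap: 0.801
```

>>> move_arm:
  plan:
    - [0.2,[0,0,0],0]
    - [1,[0,0,0],0]
    - [1,[0,0,0],0]
    - [1,[0,0,0],0]
    - [1,[0,0,0],0]
  force: 30

```text
time: 47.23
ee_pos: [515.9, 406.3, -5.9]
tool_rot: [[-0.153, 0.988, 0.002], [0.988, 0.153, 0.001], [0.001, 0.002, -1.0]]
wrist_force: [0.4, 0.2, 2.4]
finger_gap: 0.509
```

>>> move_arm:
  plan:
    - [1,[0,0,0.15],0]
    - [1,[0,0,0.3],0]
    - [1,[0,0,0.5],-0.09]
    - [1,[0,0,0.5],-0.09]
    - [1,[0,0,0.5],-0.09]

```text
time: 47.65
ee_pos: [516.1, 406.8, 45.3]
tool_rot: [[-0.061, 0.998, 0.003], [0.998, 0.061, 0.002], [0.002, 0.003, -1.0]]
wrist_force: [0.5, -0.1, -1.4]
finger_gap: 0.513
```

```bash
python3 tilt.py w39
```

```text
47.65 [516.1 406.8  45.3] [ 0.5 -0.1 -1.4]
blue n 3576 normal [ 0.014 -0.999 -0.052] ctr [-1.7 25.  33.9] tilt deg -93.0 [-25.4  -3.7 -36. ] [25.9 59.6 75. ]
-25 50.3 | -20 50.6 | -15 51.1 | -10 51.1 | -5 50.7 | 0 51.1 | 5 51.0 | 10 51.2 | 15 51.1 | 20 51.3 | 25 51.1 |
```

>>> move_arm:
  plan:
    - [1,[0,-0.18,0],0]
    - [1,[0,-0.36,-0.05],0]
    - [1,[0,-0.36,-0.1],0]
    - [1,[0,-0.36,-0.14],0]
    - [1,[0,-0.36,-0.16],0]

```text
time: 48.12
ee_pos: [514.7, 369.2, 27.6]
tool_rot: [[-0.06, 0.998, -0.002], [0.998, 0.06, -0.001], [-0.001, -0.002, -1.0]]
wrist_force: [-6.8, -5.3, 26.5]
finger_gap: 0.508
```

>>> move_arm:
  plan:
    - [1,[0,0,0],0]
    - [1,[0,0,0],0]
    - [1,[0,0,0],0]

```text
time: 48.37
ee_pos: [514.7, 369.2, 27.7]
tool_rot: [[-0.06, 0.998, -0.001], [0.998, 0.06, -0.001], [-0.001, -0.001, -1.0]]
wrist_force: [-2.7, -4.0, 10.9]
finger_gap: 0.507
```

>>> move_arm:
  plan:
    - [1,[0,0.02,0.015],0]
    - [1,[0,0.02,0.015],0]
    - [0.48,[0,0.02,0.015],0]
    - [0.45,[0,0.02,0.015],0]
    - [0.45,[0,0.02,0.015],0]

```text
time: 48.78
ee_pos: [514.7, 372.3, 28.0]
tool_rot: [[-0.06, 0.998, -0.0], [0.998, 0.06, 0.0], [0.0, -0.0, -1.0]]
wrist_force: [0.6, 0.6, -0.1]
finger_gap: 0.552
```

>>> move_arm:
  plan:
    - [0.45,[0,0,0],0]
    - [0.3,[0,0.1,0.2],0]
    - [0.1,[0,0.2,0.3],0]
    - [0.1,[0,0.2,0.3],0]
    - [0.1,[0,0.2,0.3],0]

```text
time: 49.2
ee_pos: [514.9, 392.5, 58.5]
tool_rot: [[-0.061, 0.998, 0.001], [0.998, 0.061, 0.001], [0.001, 0.001, -1.0]]
wrist_force: [-0.0, -0.1, -0.4]
finger_gap: 0.902
```

```bash
python3 rim.py wrist w40
```

```text
[514.9 392.5  58.5]
[282. 216.] 1640 z 49.5 c [513.7 410.8] [44.2 45. ] ang 9.6
```

View pics/w40.png

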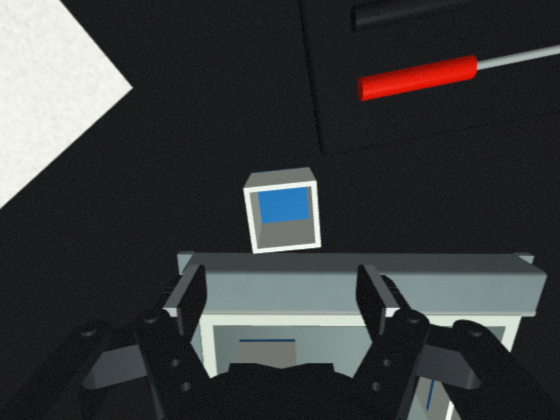

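>>> move_arm:
  plan:
    - [0.1,[-0.01,0.18,0],0.1]
    - [0.1,[-0.01,0.18,-0.15],0.1]
    - [0.1,[-0.01,0.18,-0.35],0.1]
    - [0.1,[-0.01,0.18,-0.55],0.1]
    - [0.1,[-0.01,0.18,-0.57],0.1]

```text
time: 49.67
ee_pos: [510.6, 406.9, -3.8]
tool_rot: [[-0.161, 0.987, -0.007], [0.987, 0.161, -0.005], [-0.004, -0.008, -1.0]]
wrist_force: [-1.0, -1.3, -1.3]
finger_gap: 0.899
```

>>> move_arm:
  plan:
    - [0.1,[0,0,0],0]
    - [1,[0,0,0],0]
    - [1,[0,0,0],0]
    - [1,[0,0,0],0]
    - [1,[0,0,0],0]
  force: 30

```text
time: 50.08
ee_pos: [514.9, 410.2, 2.6]
tool_rot: [[-0.163, 0.987, 0.002], [0.987, 0.163, 0.001], [0.001, 0.002, -1.0]]
wrist_force: [0.0, -0.6, 3.1]
finger_gap: 0.511
```

>>> move_arm:
  plan:
    - [1,[0,0,0],0]
    - [1,[0,0,0.3],0]
    - [1,[0,0,0.6],0]
    - [1,[0,0,0.9],-0.1]
    - [1,[0,0,1],-0.1]

```text
time: 50.5
ee_pos: [516.2, 411.0, 105.9]
tool_rot: [[-0.056, 0.998, 0.005], [0.998, 0.056, 0.004], [0.003, 0.005, -1.0]]
wrist_force: [1.0, 0.8, -1.3]
finger_gap: 0.507
```

>>> move_arm:
  plan:
    - [1,[0,-0.3,0.15],0]
    - [1,[0,-0.6,0.15],0]
    - [1,[0,-1,0.15],0]

```text
time: 50.75
ee_pos: [513.7, 312.0, 116.8]
tool_rot: [[-0.066, 0.998, 0.002], [0.998, 0.066, 0.002], [0.002, 0.002, -1.0]]
wrist_force: [0.1, 0.3, -1.7]
finger_gap: 0.506
```

>>> move_arm:
  plan:
    - [1,[0,-0.3,0],0]
    - [1,[0,-0.6,0],0]
    - [1,[0,-1,0],0]
    - [1,[0,-1,-0.1],0]
    - [1,[0,-1,-0.2],0]

```text
time: 51.17
ee_pos: [514.5, 207.1, 96.7]
tool_rot: [[-0.055, 0.998, 0.001], [0.998, 0.055, -0.0], [-0.0, 0.001, -1.0]]
wrist_force: [0.6, 0.7, -0.6]
finger_gap: 0.506
```

```bash
python3 rim.py wrist w41 120 160 150 260
```

```text
[514.5 207.1  96.7]
[281. 283.] 6790 z 138.1 c [511.9 207.9] [54.2 45.5] ang 2.9
```

View pics/w41.png

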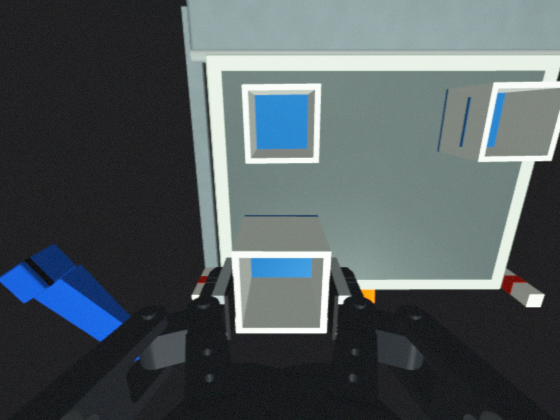

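>>> move_arm:
  plan:
    - [1,[0,-0.08,-0.15],0]
    - [1,[0,-0.08,-0.3],0]
    - [1,[0,-0.08,-0.45],0]
    - [1,[0,-0.08,-0.55],0]
    - [1,[0,-0.08,-0.56],0]

```text
time: 51.63
ee_pos: [512.2, 203.0, 38.1]
tool_rot: [[-0.062, 0.998, -0.004], [0.998, 0.062, -0.001], [-0.0, -0.004, -1.0]]
wrist_force: [-0.4, 0.1, -0.1]
finger_gap: 0.505
```

>>> move_arm:
  plan:
    - [1,[0,0,0],0]
    - [1,[0,0,0],0]
    - [1,[0,0,0],0]

```text
time: 51.88
ee_pos: [514.6, 202.4, 41.1]
tool_rot: [[-0.06, 0.998, 0.001], [0.998, 0.06, 0.001], [0.001, 0.001, -1.0]]
wrist_force: [-0.1, 0.1, -0.3]
finger_gap: 0.508
```

>>> move_arm:
  plan:
    - [1,[0,0,-0.02],0]
    - [1,[0,0,-0.04],0]
    - [1,[0,0,-0.04],0]
    - [0.4,[0,0,-0.04],0]
    - [0.2,[0,0,-0.04],0]

```text
time: 52.3
ee_pos: [514.1, 201.9, 36.5]
tool_rot: [[-0.059, 0.998, 0.0], [0.998, 0.059, 0.0], [0.0, 0.0, -1.0]]
wrist_force: [-0.1, -0.3, 0.1]
finger_gap: 0.727
```

>>> move_arm:
  plan:
    - [0.2,[0,0,0],0]
    - [0.2,[0,0,0.2],0]
    - [0.1,[0,0,0.5],0]
    - [0,[0,-0.3,0.9],0]
    - [0,[0,-0.6,1],0]

```text
time: 52.72
ee_pos: [515.6, 144.8, 139.0]
tool_rot: [[-0.066, 0.998, 0.004], [0.998, 0.066, 0.003], [0.002, 0.004, -1.0]]
wrist_force: [1.9, -1.0, -0.4]
finger_gap: 1.001
```

>>> move_arm:
  plan:
    - [0,[0,-0.33,0.3],-0.1]
    - [0,[0,-0.66,0.5],-0.2]
    - [0,[0,-1,0.5],-0.3]

```text
time: 52.97
ee_pos: [516.6, 39.9, 190.6]
tool_rot: [[0.257, 0.966, 0.008], [0.966, -0.257, 0.001], [0.003, 0.007, -1.0]]
wrist_force: [1.4, -0.9, -0.5]
finger_gap: 1.002
```

>>> move_arm:
  plan:
    - [0,[0,-0.33,0],-0.1]
    - [0,[0,-0.66,0],-0.2]
    - [0,[0,-1,0],-0.22]

```text
time: 53.22
ee_pos: [513.8, -59.3, 186.6]
tool_rot: [[0.47, 0.883, 0.0], [0.883, -0.47, 0.0], [0.0, 0.0, -1.0]]
wrist_force: [0.1, 0.5, -1.0]
finger_gap: 1.003
```

>>> move_arm:
  plan:
    - [0,[0,-0.33,0],0]
    - [0,[0,-0.66,0],0]
    - [0,[-0.1,-1,0],0]

```text
time: 53.47
ee_pos: [505.4, -159.5, 186.5]
tool_rot: [[0.465, 0.885, 0.002], [0.885, -0.465, -0.001], [0.0, 0.002, -1.0]]
wrist_force: [1.7, -0.5, -0.0]
finger_gap: 0.998
```

>>> move_arm:
  plan:
    - [0,[0,-0.33,0],0]
    - [0,[-0.1,-0.66,0],0]
    - [0,[-0.15,-1,-0.2],0]

```text
time: 53.72
ee_pos: [490.0, -261.3, 169.0]
tool_rot: [[0.466, 0.885, 0.005], [0.885, -0.466, -0.003], [0.0, 0.006, -1.0]]
wrist_force: [0.1, -0.8, -0.4]
finger_gap: 1.002
```

>>> move_arm:
  plan:
    - [0,[0,-0.33,-0.3],0]
    - [0,[-0.1,-0.66,-0.5],0]
    - [0,[-0.15,-0.92,-0.75],0]
    - [0,[-0.15,-0.92,-0.75],0]
    - [0,[-0.15,-0.92,-0.75],0]

```text
time: 54.13
ee_pos: [471.8, -351.7, 90.1]
tool_rot: [[0.47, 0.883, -0.003], [0.883, -0.47, 0.001], [-0.001, -0.003, -1.0]]
wrist_force: [0.2, -0.3, -0.4]
finger_gap: 0.998
```

```bash
python3 deck.py scene sc42; python3 pots.py wrist w42;python3 -c "
from workcell import readout
s=readout.sense();print(s['q'].round(2),s['tool_rot'][:2,1])"
```

```text
deck slope x,y,z0 [4.00000e-04 4.70000e-03 3.34884e+01] 3396 hinge block z 33.26564342981362
54.1833 [ 473.4 -350.2   91. ]
[285. 231.] 3202 z 49.8 c [ 472.8 -355.4] size [44.6 44.1] ang 62.2
[ 0.18  0.8   0.68  1.81 -0.69  0.79  0.74] [ 0.88475889 -0.46604903]
```

View pics/w42.png

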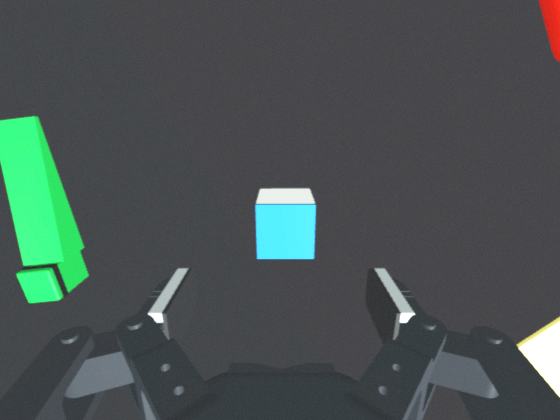

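View pics/sc42.png

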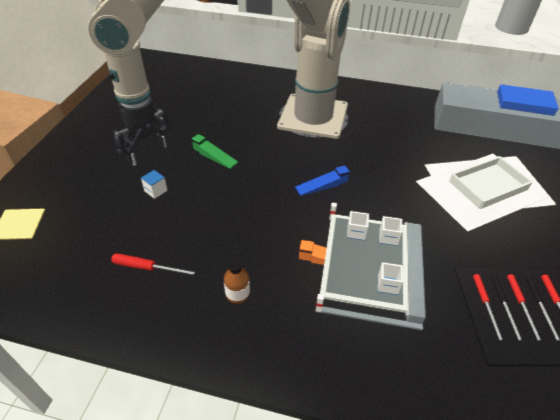

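>>> move_arm:
  plan:
    - [0,[0,-0.05,-0.2],0]
    - [0,[0,-0.05,-0.4],0]
    - [0,[0,-0.05,-0.6],0]
    - [0,[0,-0.05,-0.8],0]
    - [0,[0,-0.05,-0.87],0]

```text
time: 54.65
ee_pos: [474.8, -352.2, 3.1]
tool_rot: [[0.464, 0.886, -0.001], [0.886, -0.464, 0.003], [0.002, -0.002, -1.0]]
wrist_force: [-0.0, 0.1, 0.3]
finger_gap: 0.996
```

>>> move_arm:
  plan:
    - [0,[0,0,0],0]
    - [0,[0,0,0],0]
    - [1,[0,0,0],0]
    - [1,[0,0,0],0]
    - [1,[0,0,0],0]
  force: 30

```text
time: 55.07
ee_pos: [474.7, -355.5, 5.5]
tool_rot: [[0.466, 0.885, 0.002], [0.885, -0.466, -0.001], [-0.0, 0.002, -1.0]]
wrist_force: [-0.5, -0.1, -1.0]
finger_gap: 0.604
```

>>> move_arm:
  plan:
    - [1,[0,0,0],0]
    - [1,[0,0,0],0]
    - [1,[0,0,0],0]
    - [1,[0,0,0.3],0]
    - [1,[0,0,0.6],0]

```text
time: 55.48
ee_pos: [472.6, -354.1, 63.7]
tool_rot: [[0.467, 0.884, -0.003], [0.884, -0.467, 0.002], [0.001, -0.004, -1.0]]
wrist_force: [0.4, -0.1, -0.1]
finger_gap: 0.511
```

>>> move_arm:
  plan:
    - [1,[0,0.1,0.3],0.1]
    - [1,[0.1,0.4,0.6],0.2]
    - [1,[0.2,0.7,0.7],0.3]
    - [1,[0.2,1,0.7],0.4]

```text
time: 55.82
ee_pos: [497.7, -255.4, 137.6]
tool_rot: [[0.061, 0.998, 0.007], [0.998, -0.061, -0.003], [-0.003, 0.007, -1.0]]
wrist_force: [1.5, 0.1, -0.1]
finger_gap: 0.509
```

>>> move_arm:
  plan:
    - [1,[0,0.33,0],0.1]
    - [1,[0.1,0.66,0],0.12]
    - [1,[0.1,1,0],0.12]

```text
time: 56.07
ee_pos: [505.5, -153.8, 134.9]
tool_rot: [[-0.06, 0.998, 0.003], [0.998, 0.06, -0.0], [-0.0, 0.003, -1.0]]
wrist_force: [1.1, 0.9, -0.8]
finger_gap: 0.508
```

```bash
python3 tilt.py w43
```

```text
56.0667 [ 505.5 -153.8  134.9] [ 1.1  0.9 -0.8]
blue n 7333 normal [-0.005  0.005  1.   ] ctr [-2.   2.3 44.3] tilt deg 0.3 [-23.5 -22.4  28.2] [23.7 22.4 49.5]
-20 46.0 | -15 45.8 | -10 46.1 | -5 45.8 | 0 45.6 | 5 45.7 | 10 45.8 | 15 45.8 | 20 46.0 |
```

>>> move_arm:
  plan:
    - [1,[0,0.33,0],0]
    - [1,[0.05,0.66,0],0]
    - [1,[0.1,1,0],0]

```text
time: 56.37
ee_pos: [513.5, -54.5, 134.6]
tool_rot: [[-0.057, 0.998, -0.0], [0.998, 0.057, -0.0], [-0.0, -0.0, -1.0]]
wrist_force: [1.1, -0.8, -0.8]
finger_gap: 0.507
```

>>> move_arm:
  plan:
    - [1,[0,0.33,0],0]
    - [1,[0,0.66,0],0]
    - [1,[0,1,0],0]

```text
time: 56.62
ee_pos: [513.7, 46.0, 134.5]
tool_rot: [[-0.059, 0.998, -0.0], [0.998, 0.059, -0.0], [-0.0, -0.0, -1.0]]
wrist_force: [0.9, -0.4, -1.2]
finger_gap: 0.503
```

>>> move_arm:
  plan:
    - [1,[0,0.33,0],0]
    - [1,[0,0.66,0],0]
    - [1,[0,1,0],0]

```text
time: 56.87
ee_pos: [513.7, 146.0, 134.5]
tool_rot: [[-0.059, 0.998, -0.0], [0.998, 0.059, -0.0], [-0.0, -0.0, -1.0]]
wrist_force: [0.5, -0.1, -0.9]
finger_gap: 0.506
```

>>> move_arm:
  plan:
    - [1,[0,0.33,0],0]
    - [1,[0,0.66,0],0]
    - [1,[0,1,0],0]

```text
time: 57.12
ee_pos: [513.6, 246.1, 134.4]
tool_rot: [[-0.059, 0.998, -0.0], [0.998, 0.059, -0.0], [-0.0, -0.0, -1.0]]
wrist_force: [0.3, -0.8, -1.1]
finger_gap: 0.509
```

>>> move_arm:
  plan:
    - [1,[0,0.33,0],0]
    - [1,[0,0.66,0],0]
    - [1,[0,1,0],0]

```text
time: 57.37
ee_pos: [513.6, 346.0, 134.4]
tool_rot: [[-0.059, 0.998, -0.0], [0.998, 0.059, -0.0], [-0.0, -0.0, -1.0]]
wrist_force: [0.5, 0.0, -0.3]
finger_gap: 0.513
```

>>> move_arm:
  plan:
    - [1,[0,0.26,0],0]
    - [1,[0,0.26,-0.1],0]
    - [1,[0,0.26,-0.4],0]
    - [1,[0,0.26,-0.7],0]
    - [1,[0,0.26,-0.8],0]

```text
time: 57.78
ee_pos: [511.2, 369.4, 50.4]
tool_rot: [[-0.059, 0.998, -0.006], [0.998, 0.059, -0.003], [-0.003, -0.006, -1.0]]
wrist_force: [-1.9, -0.4, -0.6]
finger_gap: 0.506
```

>>> move_arm:
  plan:
    - [1,[0,0,0],0]
    - [1,[0,0,0],0]
    - [1,[0,0,0],0]

```text
time: 58.03
ee_pos: [515.5, 370.8, 56.0]
tool_rot: [[-0.059, 0.998, 0.002], [0.998, 0.059, 0.001], [0.001, 0.003, -1.0]]
wrist_force: [-0.3, 0.5, -1.4]
finger_gap: 0.511
```

```bash
python3 tilt.py w44
```

```text
58.0333 [515.5 370.8  56. ] [-0.3  0.5 -1.4]
blue n 7741 normal [0.001 0.001 1.   ] ctr [-1.2  1.3 44.3] tilt deg 0.1 [-25.5 -23.5  28.6] [25.1 22.3 74.8]
-25 43.0 | -20 45.9 | -15 45.7 | -10 46.0 | -5 45.8 | 0 45.9 | 5 45.9 | 10 45.8 | 15 45.7 | 20 46.1 |
```

>>> move_arm:
  plan:
    - [1,[0,0.01,-0.05],0]
    - [1,[0,0.01,-0.1],0]
    - [1,[0,0.01,-0.14],0]
    - [1,[0,0.01,-0.16],0]
    - [1,[0,0.01,-0.16],0]

```text
time: 58.5
ee_pos: [513.8, 372.3, 39.3]
tool_rot: [[-0.059, 0.998, -0.001], [0.998, 0.059, 0.001], [0.001, -0.0, -1.0]]
wrist_force: [-1.7, 0.5, 6.9]
finger_gap: 0.51
```

>>> move_arm:
  plan:
    - [1,[0,0,0],0]
    - [1,[0,0,0],0]

```text
time: 58.67
ee_pos: [513.8, 372.3, 39.3]
tool_rot: [[-0.06, 0.998, -0.0], [0.998, 0.06, 0.001], [0.001, -0.0, -1.0]]
wrist_force: [-3.1, -0.2, 6.8]
finger_gap: 0.508
```

>>> move_arm:
  plan:
    - [1,[0,0,0.015],0]
    - [0.48,[0,0,0.015],0]
    - [0.45,[0,0,0.015],0]
    - [0.45,[0,0,0.015],0]
    - [0.45,[0,0,0.015],0]

```text
time: 59.08
ee_pos: [513.9, 371.7, 39.6]
tool_rot: [[-0.059, 0.998, -0.0], [0.998, 0.059, -0.0], [-0.0, -0.0, -1.0]]
wrist_force: [-0.6, -0.4, -0.5]
finger_gap: 0.55
```

>>> move_arm:
  plan:
    - [0.45,[0,0,0],0]
    - [0.2,[0,0.2,0.2],0]
    - [0.2,[0,0.27,0.2],0]
    - [0.2,[0,0.27,0.2],0]
    - [0.2,[0,0.27,0.2],0]

```text
time: 59.5
ee_pos: [513.5, 399.0, 59.4]
tool_rot: [[-0.061, 0.998, -0.0], [0.998, 0.061, -0.0], [-0.0, -0.0, -1.0]]
wrist_force: [0.2, -0.1, -0.0]
finger_gap: 0.798
```

```bash
python3 rim.py wrist w45 38 53 350 500
```

```text
[513.5 399.   59.4]
[280. 229.] 4452 z 43.8 c [511.1 406.2] [44.1 48.3] ang 3.5
```

View pics/w45.png

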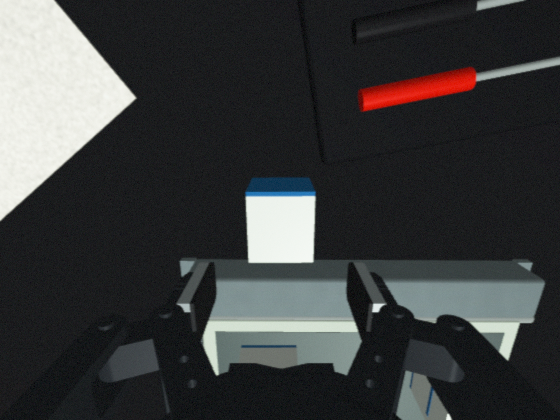

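>>> move_arm:
  plan:
    - [0.2,[-0.02,0.08,-0.1],0]
    - [0.2,[-0.02,0.08,-0.3],0]
    - [0.2,[-0.02,0.08,-0.5],0]
    - [0.2,[-0.02,0.08,-0.65],0]
    - [0.2,[-0.02,0.08,-0.67],0]

```text
time: 59.97
ee_pos: [509.4, 405.2, -11.1]
tool_rot: [[-0.059, 0.998, -0.005], [0.998, 0.059, -0.004], [-0.003, -0.006, -1.0]]
wrist_force: [0.4, 0.8, -0.6]
finger_gap: 0.802
```

>>> move_arm:
  plan:
    - [0.2,[0,0,0],0]
    - [1,[0,0,0],0]
    - [1,[0,0,0],0]
    - [1,[0,0,0],0]
    - [1,[0,0,0],0]
  force: 30

```text
time: 60.38
ee_pos: [512.8, 407.2, -5.9]
tool_rot: [[-0.059, 0.998, 0.002], [0.998, 0.059, 0.001], [0.001, 0.002, -1.0]]
wrist_force: [0.8, 0.3, 1.9]
finger_gap: 0.507
```

>>> move_arm:
  plan:
    - [1,[0,0,0.15],0]
    - [1,[0,0,0.3],0]
    - [1,[0,0,0.5],0]
    - [1,[0,0,0.5],0]
    - [1,[0,0,0.5],0]

```text
time: 60.8
ee_pos: [513.2, 407.7, 45.4]
tool_rot: [[-0.059, 0.998, 0.003], [0.998, 0.059, 0.003], [0.002, 0.003, -1.0]]
wrist_force: [-1.0, -0.0, -1.1]
finger_gap: 0.51
```

```bash
python3 tilt.py w46
```

```text
60.8 [513.2 407.7  45.4] [-1.  -0.  -1.1]
blue n 3550 normal [ 0.011 -0.999 -0.038] ctr [-1.6 25.7 34.1] tilt deg -92.2 [-26.    5.3 -38.6] [25.1 57.6 73.6]
-25 49.9 | -20 51.1 | -15 51.2 | -10 51.5 | -5 51.3 | 0 50.9 | 5 51.0 | 10 51.2 | 15 51.4 | 20 51.1 | 25 51.2 |
```

Same state as the previous pot; I'll repeat the same edge-tip (shift −36, down to about z=28).

>>> move_arm:
  plan:
    - [1,[0,-0.18,0],0]
    - [1,[0,-0.36,-0.05],0]
    - [1,[0,-0.36,-0.1],0]
    - [1,[0,-0.36,-0.14],0]
    - [1,[0,-0.36,-0.155],0]

```text
time: 61.27
ee_pos: [511.6, 370.1, 27.6]
tool_rot: [[-0.059, 0.998, -0.002], [0.998, 0.059, -0.001], [-0.001, -0.002, -1.0]]
wrist_force: [-5.2, -4.8, 19.5]
finger_gap: 0.507
```

>>> move_arm:
  plan:
    - [1,[0,0,0],0]
    - [1,[0,0,0],0]
    - [1,[0,0,0],0]

```text
time: 61.52
ee_pos: [511.6, 370.0, 27.7]
tool_rot: [[-0.059, 0.998, -0.001], [0.998, 0.059, -0.002], [-0.002, -0.001, -1.0]]
wrist_force: [-2.3, -4.4, 9.0]
finger_gap: 0.512
```

>>> move_arm:
  plan:
    - [1,[0,0.01,0.015],0]
    - [1,[0,0.01,0.015],0]
    - [0.48,[0,0.01,0.015],0]
    - [0.45,[0,0.01,0.015],0]
    - [0.45,[0,0.01,0.015],0]

```text
time: 61.93
ee_pos: [511.7, 372.4, 28.6]
tool_rot: [[-0.06, 0.998, -0.0], [0.998, 0.06, 0.0], [0.0, -0.0, -1.0]]
wrist_force: [0.3, -0.3, 0.5]
finger_gap: 0.55
```

>>> move_arm:
  plan:
    - [0.45,[0,0,0],0]
    - [0.3,[0,0.1,0.2],0]
    - [0.1,[0,0.2,0.3],0]
    - [0.1,[0,0.2,0.3],0]
    - [0.1,[0,0.2,0.3],0]

```text
time: 62.35
ee_pos: [511.9, 392.5, 59.0]
tool_rot: [[-0.061, 0.998, 0.001], [0.998, 0.061, 0.001], [0.001, 0.001, -1.0]]
wrist_force: [-0.0, -0.0, -0.1]
finger_gap: 0.895
```

```bash
python3 rim.py wrist w47
```

```text
[511.9 392.5  59. ]
[280. 221.] 1564 z 49.6 c [509.  407.2] [43.9 44.9] ang 5.5
```

View pics/w47.png

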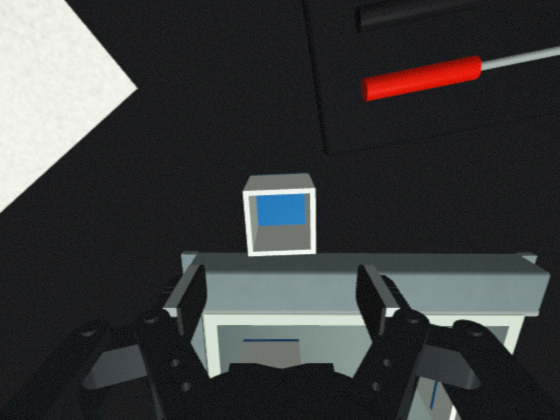

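>>> move_arm:
  plan:
    - [0.1,[-0.03,0.15,0],0.03]
    - [0.1,[-0.03,0.15,-0.15],0.03]
    - [0.1,[-0.03,0.15,-0.35],0.03]
    - [0.1,[-0.03,0.15,-0.55],0.03]
    - [0.1,[-0.03,0.15,-0.58],0.03]

```text
time: 62.82
ee_pos: [505.5, 405.8, -3.9]
tool_rot: [[-0.091, 0.996, -0.006], [0.996, 0.091, -0.004], [-0.003, -0.007, -1.0]]
wrist_force: [-1.2, -0.0, -0.6]
finger_gap: 0.897
```

>>> move_arm:
  plan:
    - [0.1,[0,0,0],0]
    - [1,[0,0,0],0]
    - [1,[0,0,0],0]
    - [1,[0,0,0],0]
    - [1,[0,0,0],0]
  force: 30

```text
time: 63.23
ee_pos: [509.9, 407.4, 2.1]
tool_rot: [[-0.091, 0.996, 0.002], [0.996, 0.091, 0.001], [0.001, 0.002, -1.0]]
wrist_force: [0.9, -0.8, 2.1]
finger_gap: 0.507
```

>>> move_arm:
  plan:
    - [1,[0,0,0],0]
    - [1,[0,0,0.3],0]
    - [1,[0,0,0.6],0]
    - [1,[0,0,0.9],-0.03]
    - [1,[0.2,0,1],-0.03]

```text
time: 63.65
ee_pos: [526.9, 409.2, 104.9]
tool_rot: [[-0.061, 0.998, -0.0], [0.998, 0.061, 0.004], [0.004, -0.0, -1.0]]
wrist_force: [1.0, 1.2, -1.5]
finger_gap: 0.505
```

>>> move_arm:
  plan:
    - [1,[0.2,-0.3,0.15],0]
    - [1,[0.4,-0.6,0.15],0]
    - [1,[0.6,-1,0.15],0]

```text
time: 63.9
ee_pos: [588.7, 311.2, 117.1]
tool_rot: [[-0.063, 0.998, 0.002], [0.998, 0.063, 0.003], [0.002, 0.003, -1.0]]
wrist_force: [0.6, 0.2, -0.9]
finger_gap: 0.505
```

>>> move_arm:
  plan:
    - [1,[0.2,-0.3,0],0]
    - [1,[0.4,-0.6,0],0]
    - [1,[0.64,-1,0],0]
    - [1,[0.64,-1,-0.1],0]
    - [1,[0.64,-1,-0.2],0]

```text
time: 64.32
ee_pos: [654.2, 203.7, 96.8]
tool_rot: [[-0.052, 0.999, 0.003], [0.999, 0.052, -0.002], [-0.003, 0.003, -1.0]]
wrist_force: [-0.0, 0.9, -1.0]
finger_gap: 0.509
```

```bash
python3 rim.py wrist w48 120 160 150 260
```

```text
[654.2 203.7  96.8]
[281. 285.] 6914 z 138.3 c [653.2 204. ] [52.6 45.9] ang 3.3
```

View pics/w48.png

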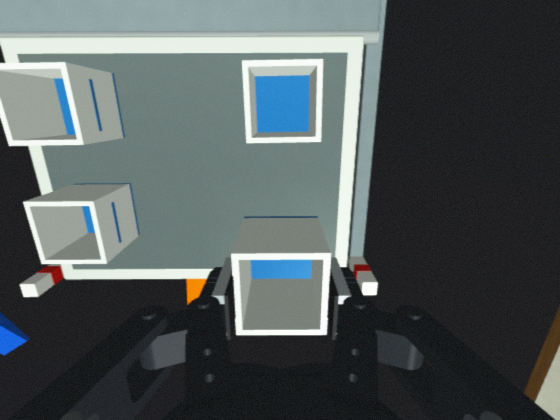

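>>> move_arm:
  plan:
    - [1,[0,0,-0.15],0]
    - [1,[0,0,-0.3],0]
    - [1,[0,0,-0.45],0]
    - [1,[0,0,-0.55],0]
    - [1,[0,0,-0.56],0]

```text
time: 64.78
ee_pos: [649.0, 210.3, 36.4]
tool_rot: [[-0.061, 0.998, -0.005], [0.998, 0.061, -0.001], [-0.001, -0.005, -1.0]]
wrist_force: [-0.3, 0.4, -0.6]
finger_gap: 0.509
```

>>> move_arm:
  plan:
    - [1,[0,0,0],0]
    - [1,[0,0,0],0]
    - [1,[0,0,0],0]

```text
time: 65.03
ee_pos: [652.3, 209.6, 40.7]
tool_rot: [[-0.059, 0.998, 0.002], [0.998, 0.059, 0.0], [0.0, 0.002, -1.0]]
wrist_force: [0.4, 1.0, -0.1]
finger_gap: 0.505
```

>>> move_arm:
  plan:
    - [1,[0,0,-0.02],0]
    - [1,[0,0,-0.035],0]
    - [1,[0,0,-0.035],0]
    - [0.4,[0,0,-0.035],0]
    - [0.2,[0,0,-0.035],0]

```text
time: 65.45
ee_pos: [651.8, 209.6, 36.6]
tool_rot: [[-0.059, 0.998, 0.0], [0.998, 0.059, 0.0], [0.0, 0.0, -1.0]]
wrist_force: [-0.1, -0.0, -0.1]
finger_gap: 0.721
```

>>> move_arm:
  plan:
    - [0.2,[0,0,0],0]
    - [0.2,[0,0,0.2],0]
    - [0.1,[0,0,0.5],0]
    - [0,[0,0,0.8],0]
    - [0,[0,0,1],0]

```text
time: 65.87
ee_pos: [652.9, 209.4, 139.3]
tool_rot: [[-0.059, 0.998, 0.003], [0.998, 0.059, 0.0], [0.0, 0.003, -1.0]]
wrist_force: [1.5, -0.7, 0.6]
finger_gap: 0.999
```

>>> move_arm:
  plan:
    - [0,[-0.2,-0.3,0.3],0]
    - [0,[-0.4,-0.6,0.5],0]
    - [0,[-0.6,-0.9,0.7],0]
    - [0,[-0.6,-0.9,0.7],0]
    - [0,[-0.6,-0.9,0.7],0]

```text
time: 66.28
ee_pos: [591.8, 116.7, 208.9]
tool_rot: [[-0.054, 0.999, 0.003], [0.999, 0.054, 0.001], [0.001, 0.003, -1.0]]
wrist_force: [0.3, 0.1, 0.0]
finger_gap: 1.0
```

```bash
python3 - <<'E'
from h import *
from deck import deck
for n,f in [('wrist','w50'),('scene','sc50'),('side','s50')]:
    d=save(n,f); print(n); deck(d)
    W=cloud(d); im=d['image'].astype(int)
    m=(im.min(2)>130)&(W[...,2]>76)&(W[...,2]<92)&(W[...,1]>130)&(W[...,1]<360)
    k,l,s,c=cv2.connectedComponentsWithStats(m.astype(np.uint8))
    for i in range(1,k):
        if s[i,4]<25: continue
        p=W[l==i]; x,y=p[:,:2].mean(0)-[583.5,236]; z=p[:,2]
        A=np.c_[p[:,:2]-p[:,:2].mean(0),np.ones(len(p))]; 
        print('rim deck xy',round(x*.9985+y*.0555),round(-x*.0555+y*.9985),'n',s[i,4],'plane',np.linalg.lstsq(A,z,rcond=None)[0].round(3))
print(readout.sense()['time'])
E
```

```text
wrist
deck slope x,y,z0 [-1.60000e-03  6.60000e-03  3.41385e+01] 23370 hinge block z None
rim deck xy -72 35 n 650 plane [ 8.0000e-03 -1.0000e-03  8.2271e+01]
rim deck xy 69 36 n 616 plane [-2.0000e-03  6.0000e-03  8.2149e+01]
rim deck xy -74 -28 n 864 plane [ 1.0000e-02 -2.0000e-03  8.2268e+01]
rim deck xy 65 -29 n 769 plane [-1.2000e-02  1.0000e-03  8.2491e+01]
scene
deck slope x,y,z0 [1.4000e-03 2.4000e-03 3.3458e+01] 2827 hinge block z 33.4054692179693
rim deck xy -1233 52 n 25 plane [-1.910e-01 -4.400e-02  8.302e+01]
rim deck xy -1228 144 n 25 plane [-0.175 -0.135 84.733]
rim deck xy -71 -29 n 143 plane [ 5.0000e-03 -1.7000e-02  8.0931e+01]
rim deck xy -69 49 n 159 plane [-4.0000e-03  1.1000e-02  8.0935e+01]
rim deck xy 67 -30 n 169 plane [-1.0000e-02 -6.0000e-03  8.1294e+01]
rim deck xy 72 51 n 190 plane [ 4.0000e-03 -1.4000e-02  8.1256e+01]
side
deck slope x,y,z0 [-7.00000e-04  2.60000e-03  3.19191e+01] 918 hinge block z 31.221741648728525
rim deck xy 1194 -31 n 178 plane [ 0.251 -0.    83.996]
rim deck xy 69 46 n 84 plane [-1.000e-02 -2.000e-03  7.955e+01]
rim deck xy -72 45 n 85 plane [ 1.1000e-02 -0.0000e+00  7.9486e+01]
rim deck xy 65 -36 n 85 plane [1.0000e-03 8.0000e-03 7.9605e+01]
rim deck xy -72 -34 n 94 plane [ 6.0000e-03 -7.0000e-03  7.9601e+01]
66.4333
```

View pics/w50.png

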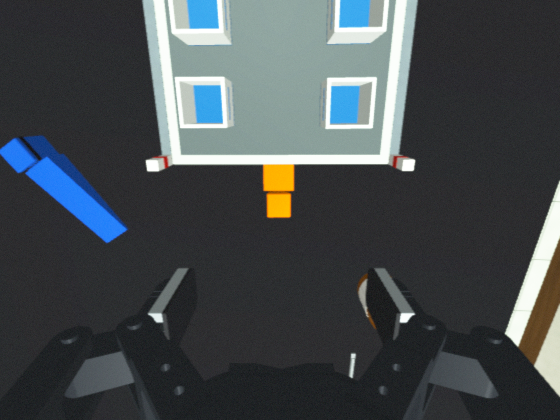

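View pics/sc50.png

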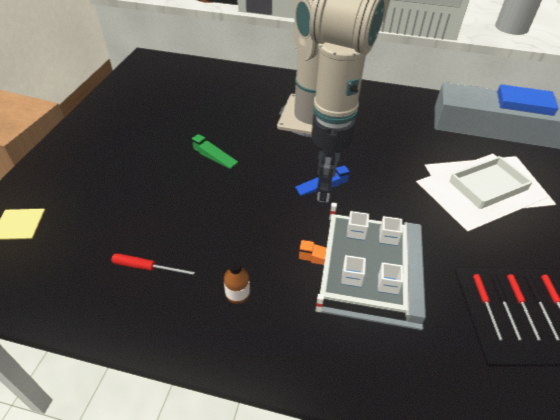

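View pics/s50.png

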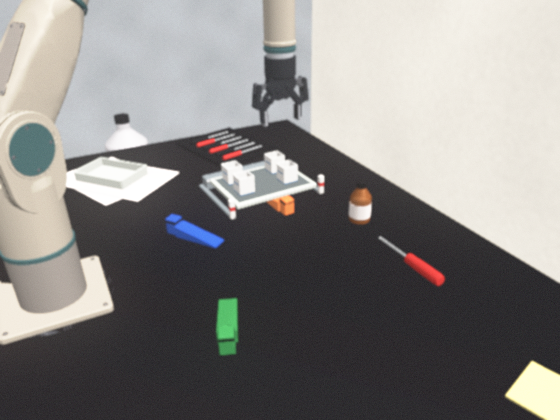

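All four pots stand mouth-up on the shelf. The shelf slope is 0.002–0.007 rad, the wedge is in place, and the bottle and screwdriver are where they started. Handing in.

```bash
python3 -c "
from workcell import ticket
print(ticket.close_job())"
```

```text
the job is handed in; nothing more can be done
None
```

The job is handed in at about 66 s of the 210 s allowed. The shelf is level on the orange wedge, and all four pots stand mouth-up on it.

**What I did:**
- I pushed the wedge, thin end first, under the free edge and let it go while the shelf was still empty. The shelf slope read about 0.003 rad after I released it.
- The tool can only turn about the vertical, so I flipped each pot by setting it overhanging the fixed hinge block's outer edge and easing the grip. That tipped it a quarter turn, and I did it twice per pot. I then placed the pots at about (±70, +50) and (±70, −30) mm on the deck.
- I first tried turning the first pot by pressing it against the hinge block. It slid in the grip, so I switched to the tipping method. One pot was knocked about 35 mm aside during the run, so I located it again before picking it up.

**Last checks:**
- **Shelf:** the slope read 0.007 rad in the wrist camera, and 0.002 and 0.003 rad in the scene and side cameras. All are within the 0.018 rad limit.
- **Pots:** all four rims read level within about 0.02 rad.
- **Pot positions:** the wrist camera placed the two back pots at y = 35 mm, against 45–51 mm in the other two views, because that picture cuts them off. All readings are on the plate.
- **Rim heights:** these read 79–82 mm against an expected 84 mm. That is within camera bias, since the side camera also reads the fixed hinge block about 3 mm low.
- **Wedge, bottle and screwdriver:** the wedge was still under the edge. The bottle and screwdriver looked unmoved in the pictures, though I did not measure them. The gripper was well clear of everything.

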